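# Garnish dish turned to the guest

## Robot

A 6-joint arm with a two-finger parallel gripper is mounted at the origin on the work surface; the furniture and walls round the work are solid. World frame = base frame: x ahead of the robot, y to its left, z up, the work surface at z = 0. Lengths are in m, angles in degrees, forces in N, time in s.
With the tool pointing down it reaches from about 0.4 to 0.825 m from the base axis. Payload 7 kg.
Tool frame: the origin (TCP) lies midway between the tips of the shut fingers; the grasp point (between the pads) lies r.grasp_offset behind it (r.grasp_offset is the distance from the TCP to the grasp point, in m); x points along the fingers, z is the direction in which the jaws open and shut, and the axes are right-handed (so a half turn about x gives the same grasp; the last joint's range is limited). The gripper opens to 88 mm and grips with 3 to 60 N. Pads are 19 mm wide; open, the fingers measure 130 mm over their backs; the gripper's body (78 mm by 193 mm) begins 47 mm behind the grasp point.
Start: joints at [-47.722, 20.546, 0.682, 0, -70.136, -16.507], TCP at [0.293, -0.608, 0.227] pointing down, gripper open.
Joint ranges: [-176.03, 176.03], [-82.01, 121.73], [-58.28, 71.71], [-173.87, 95.51], [-174.79, -0.11], [-173.66, 173.66]. Speed limits (degrees/s): [136.94, 136.94, 172.46, 180, 180, 180].

## Interface

Orientations are given as [roll, pitch, yaw] about the fixed x, y, z axes, in that order (R = Rz(yaw) Ry(pitch) Rx(roll)).
In Python, from plant import readout, vision, close_job, r gives the robot as it stands.
- The arm moves only by the shell command python3 -m handwheel 'ROWS' [OPENING] [FORCE]. ROWS is JSON, a list that holds one entry, the list of rows, each a list of 4 numbers: the shift along the world's x, y, z in units of 40 mm (1.0 is 40 mm), then the turn about the world's z in units of 5 degrees (1.0 is 5 degrees). In form: [[[tx, ty, tz, roll], ...]]. A call has 1 to 8 rows; each row shifts and turns the pose as measured when the row begins; what a row does not reach is not made up. A row lasts 1/10 s, in which the tool goes at most 50 mm and 8.59 degrees, less where a joint would pass 70% of its speed; a pose out of reach is approached as far as the arm can. A call is refused whole if a number of a shift passes 1 or a number of a turn 1, either way. A call with a gripper value outside its range is refused whole. OPENING is the finger opening in mm, from 0 to 87.6, set as the call begins (- or left out, the last holds). The fingers move at their own pace and stop on an object; FORCE is the grip in N (left out, the last holds). Time passes only in rows, so rows that do not move let the fingers close. It gives the time, the measured TCP pose, the force and the opening at its end, in the units of the state.
- readout.get_state(): the state, without advancing time (a new reading comes with each control period).
- vision.capture(name): name is "scene" or "side" or "wrist"; returns the picture (384x512x3 uint8, blue, green, red); there is no depth.
- vision.get_calibration(name): a dict with "intrinsics" (3x3 intrinsics, pixels), "dist" ([k1, k2, p1, p2, k3] as OpenCV has them; the pictures are not rectified), "pose" (4x4, takes a point from camera to world coordinates). Camera axes: x right, y up, looking along -z (the intrinsics and any distortion apply to the point x, -y, -z); pixel columns grow to the right and rows downward; lengths in m; the calibration is good to about 2 mm. A picture is of the moment at which its call begins: read the wrist's pose just before it. get_calibration takes no time and is no camera call; for the wrist camera it gives the pose at the moment of the call.
- close_job(): hands the job in, once; it reports no verdict.
The state is a dict: "time_s": time; "joints": joint angles; "qd": joint speeds; "joint_torque": joint torques, N m; "tcp_pos": TCP position; "eef_rot": TCP orientation; "contact_force": force on the tool from outside, world axes, zero at the start; "moment": the same for the moment, N m; "gripper_width": finger opening in m.
Only numpy, scipy, OpenCV 4.12 (cv2) and the standard library are available. Lean on these libraries where they do the work, as an engineer would, in place of code of your own. Each camera call takes 0.05 s, during which the arm holds its last target.

## Task

Take the tomato off the egg cup and set it gently, without dropping it, in the middle of the dished plate that stands on the small round stand. Then take the plate by its blue upright grip, lift it level straight up clear of the stand by about 8 cm, and, over the stand, turn it level through a quarter turn so that the grip points to the side where the steel bowl stands, keeping the loose tomato near the middle all the while. Finish still holding the plate there, level and still, with the tomato in its middle; leave the steel bowl, the timer and the salt shaker where they are.

Things in the scene. Friction and masses are not known exactly. Their poses are not given: they have to be found in the camera images.
- stand: fixed round steel stand, 50 mm high, its flat top 80 mm across; origin at the centre of its underside, z up. At the start its x axis (yaw within 0.3 rad of the world's x, away from the robot) has the same direction as the plate's x axis, so the plate's grip points along it
- dish_middle (a point): middle of the upper side of the plate's floor; axes are the plate's: x toward its grip, z up. 9 mm over the foot's underside, so 59 mm over the worktop at the start. The floor is flat to about 15 mm from here, then rises to the rim, at about 7 degrees at first and 17 degrees farther out, so that a ball rolls back in if the plate is moved smoothly
- dish_grip (a point): centre of the place to hold on the blue upright grip: a block 12 mm thick along the plate's x, 38 mm wide along y. It lies 90 mm along the plate's +x from its middle, 50 mm over the foot's underside, 17 mm below the grip's top, 33 mm above the plate's rim. Hold with one finger toward the plate's middle, the other outside (closing along the plate's x), firmly, lest it sag
- egg_cup: fixed white egg cup, 39 mm high, rim 46 mm across; origin at the centre of its underside; stands left or right of the stand
- tomato_center (a point): centre of the small hard red tomato, a ball 48 mm across, 55 g, that rests in the egg cup with its centre about 53 mm over the worktop, and is loose. Resting in the middle of the plate its centre is 24 mm over dish_middle; when letting go there, open the fingers only some 15 mm wider than the tomato, for the plate's floor rises on both sides and wide-open fingertips would press into it
- guest_bowl: loose steel bowl, 112 mm across, 45 mm high, to the far left or far right of the stand: it marks the guest's side. Origin at the centre of its underside. To be left alone
- kitchen_timer: loose wind-up kitchen timer, 63 mm across, 56 mm high, on the side away from the steel bowl; origin at the centre of its underside. To be left alone
- salt_shaker: loose salt shaker, 44 mm across, 90 mm high, on the side of the stand away from the egg cup; origin at the centre of its underside. To be left alone
- dish: the loose white dished plate, 0.16 kg (up to a fifth more or less), 152 mm across, 17 mm high to its rim, with a blue upright grip on one side. Its flat foot, 68 mm across, just stands centred on the stand's top, not fixed. Origin at the centre of the foot's underside, axes as dish_middle
- tomato: the tomato itself: origin at its centre
Not all that is in view belongs to the job. What is shaped like the dish but brown is not meant.

How it is judged (in metres and radians):
On the way, in this order (a step that is already met when the one before it is completed fails the run):
1. the tomato lies released in the middle of the plate, which still stands level on its stand (horizontal distance between tomato_center and dish_middle below 0.025 m and z of tomato_center in the frame of dish_middle below 0.034 m and contact force between tomato and the fingers below 0.05 N and contact force between dish and stand above 0.3 N and horizontal distance between dish_middle and stand below 0.03 m and angle between dish_middle's own z axis and vertical below 0.1 rad), for 0.2 s.
2. the plate, held by its grip, is lifted level clear of the stand, not yet turned, with the tomato in it (z of dish_middle in the frame of stand above 0.075 m and contact force between dish and stand below 0.05 N and contact force between dish and the fingers above 0.5 N and angle between the x axis of dish_middle and the x axis of stand, either way round below 0.4 rad and horizontal distance between tomato_center and dish_middle below 0.04 m), for 0.1 s.
At the end, for the whole second after the job is handed in: Fingers hold the plate 50 to 140 mm clear of the stand, within 60 mm of its axis, level within 0.14 rad, still, a quarter turn (within 0.2 rad) from its start, grip to the steel bowl's side; the tomato lies loose in it within 25 mm of its middle; nothing else touches either (angle between the x axis of dish_middle and the y axis of stand, either way round below 0.2 rad and ((y of guest_bowl in the frame of stand above 0 m and y of dish_grip in the frame of stand above 0.02 m) or (y of guest_bowl in the frame of stand below 0 m and y of dish_grip in the frame of stand below -0.02 m)) and horizontal distance between dish_middle and stand below 0.06 m and z of dish_middle in the frame of stand between 0.109 and 0.199 m and angle between dish_middle's own z axis and vertical below 0.14 rad and horizontal distance between tomato_center and dish_middle below 0.025 m and z of tomato_center in the frame of dish_middle below 0.034 m and contact force between tomato and the fingers below 0.05 N and contact force between dish and the fingers above 0.5 N and contact force between dish and stand below 0.05 N and linear speed of dish below 0.03 m/s and linear speed of tomato below 0.05 m/s); the arm keeps its last pose, push and grip.
It fails at once if the tomato is dropped (falls free at more than 0.65 m/s) (linear speed of tomato above 0.65 m/s and contact force between tomato and anything else below 0.01 N and contact force between tomato and the arm below 0.01 N).
It fails at once if the tomato rolls out of the middle (45 mm) while the plate is in the air (z of dish_middle in the frame of stand above 0.07 m and horizontal distance between tomato_center and dish_middle above 0.045 m).
It fails at once if the plate is tipped more than 0.25 rad (angle between dish_middle's own z axis and vertical above 0.25 rad).
It fails at once if the steel bowl, the timer or the salt shaker is moved more than 20 mm (distance of any of guest_bowl, kitchen_timer, salt_shaker from where it was at the start of the episode above 0.02 m).
It also fails if it takes over 64 s, if anything falls off the work surface, if the arm or the gripper's body presses on something with over 40 N, if the wrist force passes 120 N, or if a joint passes its speed limit or range.

## Working session

There is one attempt and no reset: what is moved stays moved. The work goes in short steps, Python scripts to look and compute and a shell command to move; the robot and the scene stay as the last step left them, time stands still between calls to the robot, and variables do not carry over. Pictures are saved under pics/ and viewed, and the job is handed in when it is done.

```bash
ls; mkdir -p pics; python3 - <<'E'
from plant import readout, vision, r
import cv2
print(readout.get_state(), r.grasp_offset)
for n in ("scene","side"):
    cv2.imwrite(f"pics/{n}0.png",cv2.resize(vision.capture(n),(800,600),interpolation=cv2.INTER_CUBIC))
    c=vision.get_calibration(n);print(n,c)
E
```

```text
pics
{'time_s': 0.0, 'joints': array([-4.77225971e+01,  2.05898014e+01,  6.35411652e-01, -2.14440313e-02,
       -7.01369227e+01, -1.65052905e+01]), 'qd': array([ 0.09062585, -0.01743484,  0.00894782, -0.13081723, -0.02582923,
       -0.00724775]), 'joint_torque': array([ 6.34924309e-04, -5.82719564e+01,  2.93068618e+01,  6.99757889e+00,
        6.84404396e-03, -1.67775456e-04]), 'tcp_pos': array([ 0.29324042, -0.6074355 ,  0.22564942]), 'eef_rot': array([  4.05740342,  89.90648808, 119.82221358]), 'contact_force': array([-0.57955128, -0.3686651 ,  0.7907454 ]), 'moment': array([ 0.01891868,  0.01591868, -0.02768151]), 'gripper_width': 0.0877832380015501} 0.0188
scene {'intrinsics': array([[399.85611312,   0.        , 256.09598841],
       [  0.        , 399.85611312, 186.13439069],
       [  0.        ,   0.        ,   1.        ]]), 'dist': array([0.00117553, 0.        , 0.        , 0.        , 0.        ]), 'pose': array([[-0.79894389,  0.37888245, -0.46705111, -0.09969943],
       [-0.60139387, -0.49847875,  0.62437516,  0.7202632 ],
       [ 0.00374974,  0.7797224 ,  0.62611414,  0.81870391],
       [ 0.        ,  0.        ,  0.        ,  1.        ]])}
side {'intrinsics': array([[352.15902006,   0.        , 254.12530269],
       [  0.        , 352.15902006, 188.37360434],
       [  0.        ,   0.        ,   1.        ]]), 'dist': array([-0.0584475,  0.       ,  0.       ,  0.       ,  0.       ]), 'pose': array([[-0.88003637,  0.17768932, -0.44041174, -0.03637082],
       [-0.47488746, -0.32099909,  0.81941533,  0.82682744],
       [ 0.00422959,  0.9302613 ,  0.36687331,  0.46785955],
       [ 0.        ,  0.        ,  0.        ,  1.        ]])}
```

View pics/scene0.png

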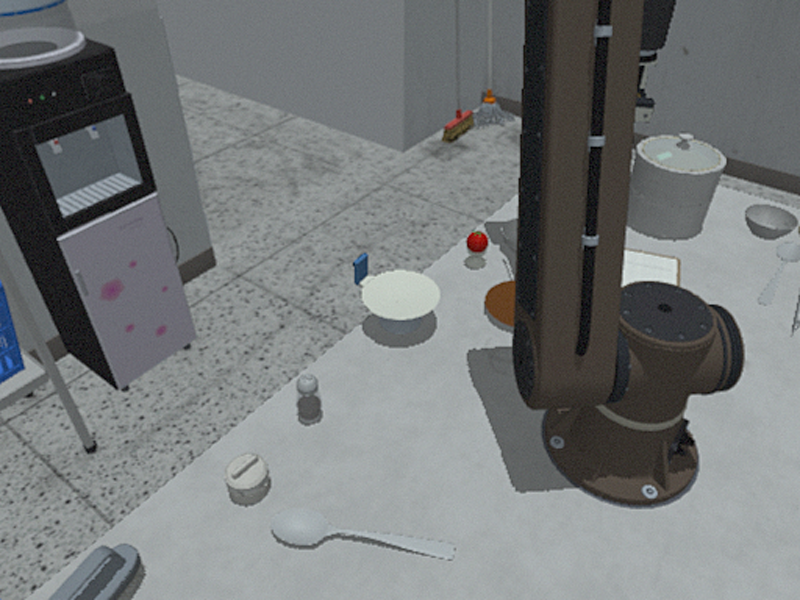

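View pics/side0.png

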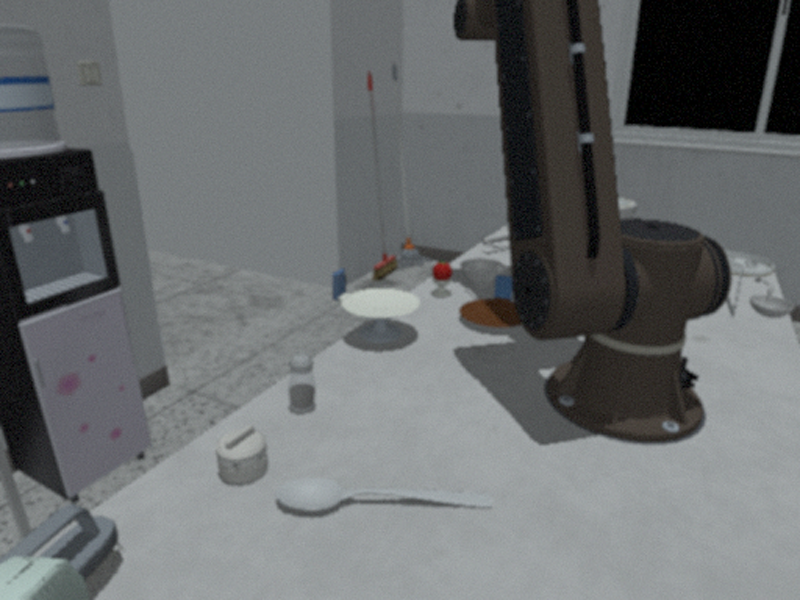

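The scene picture shows:
- The white plate is at (400,295) with its blue grip at (361,268).
- The tomato on its cup is at (477,242).
- The shaker is at (308,398) and the timer at (247,478).
- The brown decoy dish is at (505,305), partly hidden by the arm.
- A steel bowl shows at (483,270) in the side view. Another bowl, at (770,220) in the scene view, is probably a distractor.

Next I'll measure these points.

```bash
cat > h.py <<'E'
from plant import readout, vision, r
import cv2, numpy as np
def ray(c,u,v):
    p=cv2.undistortPoints(np.array([[[u,v]]],float),c["intrinsics"],c["dist"])[0,0]
    T=c["pose"]; d=T[:3,:3]@np.array([p[0],-p[1],-1.]); return T[:3,3],d
def onz(c,u,v,z):
    o,d=ray(c,u,v); return (o+d*(z-o[2])/d[2]).round(4)
def proj(c,P):
    P=np.atleast_2d(np.array(P,float));T=c["pose"]; q=(P-T[:3,3])@T[:3,:3]; q=q*[1,-1,-1]
    return cv2.projectPoints(q,np.zeros(3),np.zeros(3),c["intrinsics"],c["dist"])[0][:,0]
def tri(obs):
    A=np.zeros((3,3));b=np.zeros(3)
    for c,u,v in obs:
        o,d=ray(c,u,v);d/=np.linalg.norm(d);M=np.eye(3)-np.outer(d,d);A+=M;b+=M@o
    return np.linalg.solve(A,b)
E
python3 - <<'E'
from h import *
s=vision.get_calibration("scene");d=vision.get_calibration("side");k=.64
print("plate rim ctr",onz(s,400*k,294*k,.067),onz(d,380*k,303*k,.067))
print("tomato",onz(s,477*k,242*k,.053),onz(d,442*k,272*k,.053),tri([(s,477*k,242*k),(d,442*k,272*k)]))
print("grip",onz(s,361*k,268*k,.09),onz(d,340*k,284*k,.09))
print("shaker",onz(s,308*k,383*k,.085),onz(d,302*k,362*k,.085))
print("timer",onz(s,247*k,470*k,.056),onz(d,242*k,443*k,.056))
print("bowl side",onz(d,483*k,265*k,.045),"other",onz(s,770*k,216*k,.045),onz(d,770*k,300*k,.045))
for n in("scene","side"):
    im=vision.capture(n)
    cr=im[130:230,200:350] if n=="scene" else im[150:240,190:340]
    cv2.imwrite(f"pics/{n}1.png",cv2.resize(cr,None,fx=5,fy=5,interpolation=cv2.INTER_CUBIC))
E
```

```text
plate rim ctr [ 0.4555 -0.0215  0.067 ] [ 0.4519 -0.013   0.067 ]
tomato [ 0.4405 -0.2795  0.053 ] [ 0.4378 -0.2726  0.053 ] [ 0.44379841 -0.2860354   0.04796954]
grip [ 0.5475 -0.017   0.09  ] [ 0.5416 -0.0115  0.09  ]
shaker [0.4236 0.2631 0.085 ] [0.4169 0.2731 0.085 ]
timer [0.3973 0.4207 0.056 ] [0.3891 0.4314 0.056 ]
bowl side [ 0.3808 -0.3899  0.045 ] other [-0.0419 -0.7963  0.045 ] [-0.2348 -0.4711  0.045 ]
```

View pics/scene1.png

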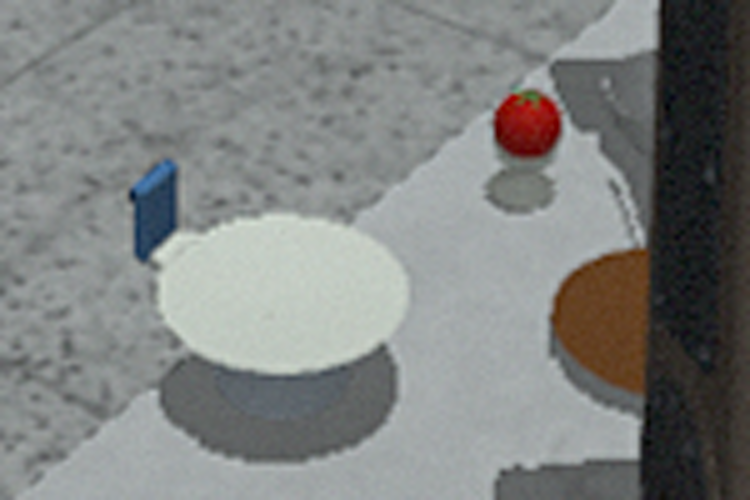

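View pics/side1.png

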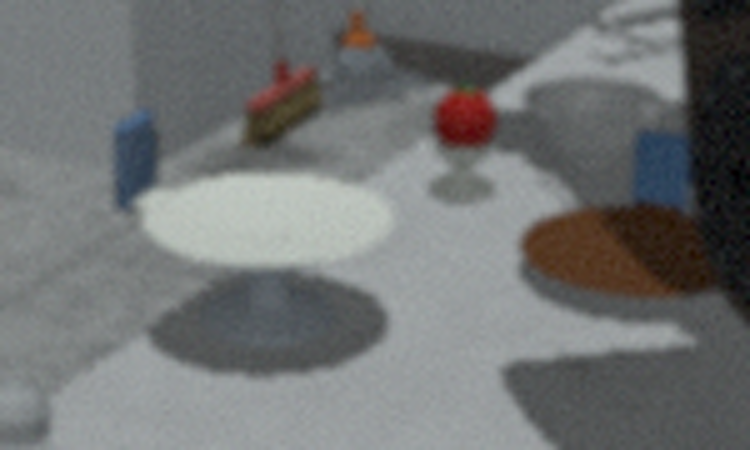

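Both crops agree. Tomato candidates are the red ball at (305,155), the only red thing on the table; the red brush at (245,170) in the side view is on the floor. Plate candidates are the white plate with a blue grip, which I choose, and the brown one, which is a decoy. I'll check with the wrist camera before reaching.

```bash
python3 -m handwheel '[[[0.3,1,1,0],[0.3,1,1,0],[0.3,1,0.5,0],[0.4,1,0,0],[0.4,1,0,0],[0.4,1,0,0]]]' 87 10; python3 - <<'E'
from h import *
print(readout.get_state())
c=vision.get_calibration("wrist");print(c)
cv2.imwrite("pics/w1.png",cv2.resize(vision.capture("wrist"),(800,600),interpolation=cv2.INTER_CUBIC))
np.savez("w1.npz",**c)
E
```

```text
time_s: 0.8
tcp_pos: [0.3739, -0.3709, 0.3171]
eef_rot: [8.9, 89.6, 124.2]
contact_force: [2.2, 0.1, 1.0]
gripper_width: 0.0873
{'time_s': 0.8, 'joints': array([-23.59298249,   3.98083671,  -8.86392691,  -0.24435928,
       -77.53444023, -41.04911385]), 'qd': array([ 50.68988209, -19.22156164, -21.08893091,  -0.53842072,
         2.43145413, -50.40989635]), 'joint_torque': array([ -7.33673304, -35.57355523,  30.80379725,   7.22266585,
        -0.28582019,   1.52181298]), 'tcp_pos': array([ 0.37389734, -0.37087198,  0.31705851]), 'eef_rot': array([  8.9163325 ,  89.55207055, 124.2207009 ]), 'contact_force': array([2.22342984, 0.12589208, 0.99880955]), 'moment': array([-0.03965679, -0.18850792, -0.00651681]), 'gripper_width': 0.087287255528045}
{'intrinsics': array([[304.50118874,   0.        , 258.16444976],
       [  0.        , 304.50118874, 190.6840401 ],
       [  0.        ,   0.        ,   1.        ]]), 'dist': array([-0.05139978,  0.        ,  0.        ,  0.        ,  0.        ]), 'pose': array([[-0.42708009, -0.87441239, -0.23022939,  0.31127236],
       [ 0.90418657, -0.41101582, -0.11624389, -0.40176688],
       [ 0.00701718, -0.25781577,  0.96616861,  0.4757121 ],
       [ 0.        ,  0.        ,  0.        ,  1.        ]])}
```

View pics/w1.png

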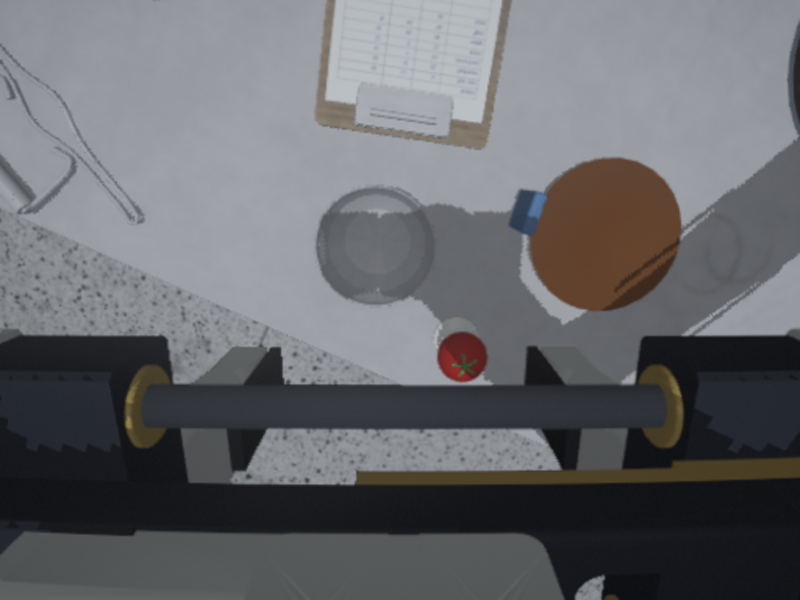

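The wrist view shows the tomato at (463,357), the steel bowl at (377,243), and the brown decoy with its own grip at (605,235). The arm was still moving, so I'll let it settle and look again.

```bash
python3 -m handwheel '[[[0,0,0,0],[0,0,0,0],[0,0,0,0]]]'; python3 - <<'E'
from h import *
st=readout.get_state();print(st["tcp_pos"],st["eef_rot"])
c=vision.get_calibration("wrist")
cv2.imwrite("pics/w2.png",vision.capture("wrist")); cv2.imwrite("pics/w2b.png",cv2.resize(cv2.imread("pics/w2.png"),(800,600),interpolation=cv2.INTER_CUBIC))
np.savez("w2.npz",**c); print(c["pose"].round(3))
for n in("scene","side"):
    cv2.imwrite(f"pics/{n}2.png",cv2.resize(vision.capture(n),(800,600),interpolation=cv2.INTER_CUBIC))
E
```

```text
time_s: 1.15
tcp_pos: [0.3763, -0.3649, 0.318]
eef_rot: [-15.2, 89.6, 100.4]
contact_force: [-0.6, -0.5, 0.1]
gripper_width: 0.087
[ 0.37627399 -0.36487129  0.31802512] [-15.23171396  89.5711096  100.42638762]
[[-0.433 -0.871 -0.232  0.313]
 [ 0.902 -0.416 -0.119 -0.396]
 [ 0.007 -0.261  0.965  0.476]
 [ 0.     0.     0.     1.   ]]
```

View pics/w2b.png

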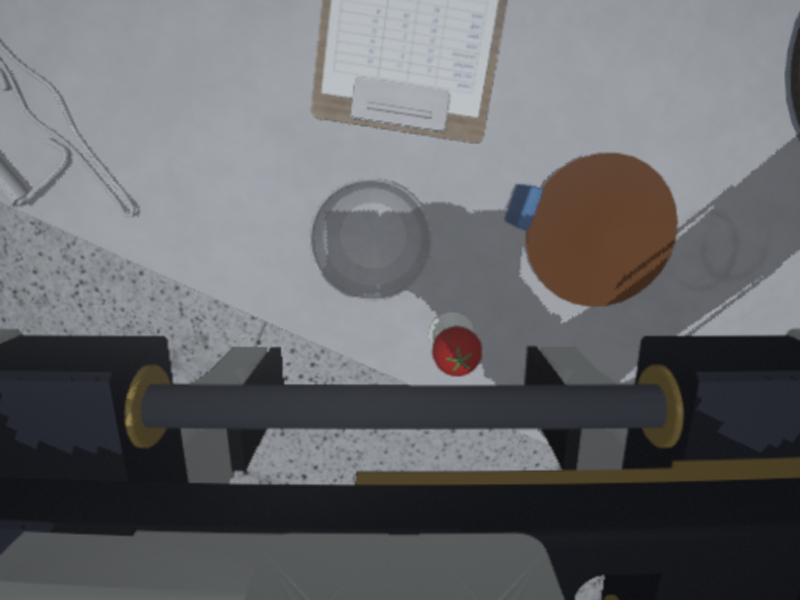

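View pics/scene2.png

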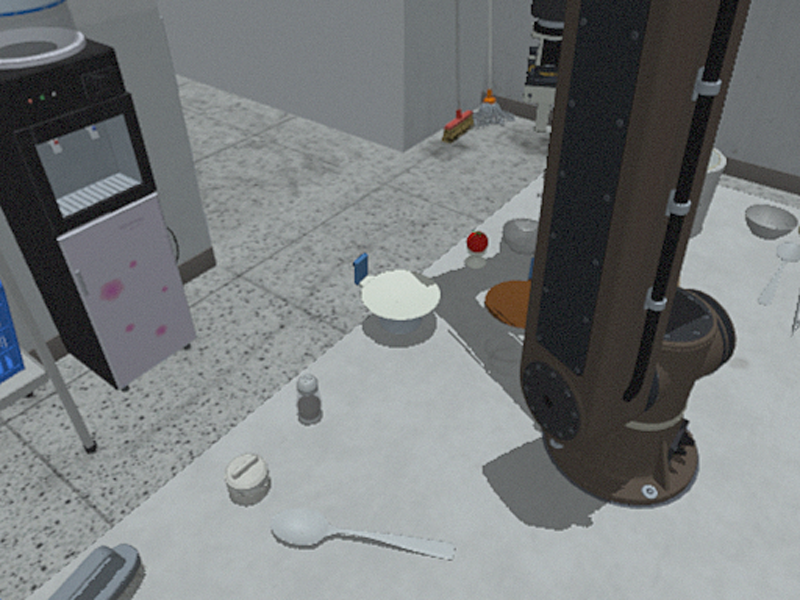

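```bash
python3 - <<'E'
from h import *
from scipy.spatial.transform import Rotation as R
c=dict(np.load("w2.npz"));s=vision.get_calibration("scene");d=vision.get_calibration("side");k=.64
print("tom w",onz(c,457*k,351*k,.053),"s",onz(s,305.6,155,.053),"d",onz(d,283,173.6,.053),"tri",tri([(c,457*k,351*k),(s,305.6,155),(d,283,173.6)]))
print("bowl w",onz(c,371*k,239*k,.045), "s",onz(s,523*k,228*k,.045), "d",onz(d,309.4,168.4,.045))
print("cup base w", onz(c,452*k,332*k,.03))
print("plate s",onz(s,400*k,294*k,.067))
print(R.from_euler("xyz",readout.get_state()["eef_rot"],degrees=True).as_matrix().round(3))
E
```

```text
tom w [ 0.4405 -0.2756  0.053 ] s [ 0.4393 -0.2795  0.053 ] d [ 0.4395 -0.2776  0.053 ] tri [ 0.43900319 -0.27655578  0.05431031]
bowl w [ 0.3799 -0.3939  0.045 ] s [ 0.3927 -0.4011  0.045 ] d [ 0.3849 -0.4043  0.045 ]
cup base w [ 0.4316 -0.2828  0.03  ]
plate s [ 0.4555 -0.0215  0.067 ]
[[-0.002 -0.902 -0.432]
 [ 0.008 -0.432  0.902]
 [-1.    -0.002  0.008]]
```

The three cameras put the tomato at about (0.440, -0.277), in line with its given height. The bowl is at (0.383, -0.397). With the current jaw direction, the fingers stay clear of the bowl.

```bash
python3 -m handwheel '[[[0.4,0.55,-0.5,0],[0.4,0.55,-0.8,0],[0.4,0.55,-0.8,0],[0.4,0.55,-0.5,0],[0,0,-0.4,0],[0,0,0,0],[0,0,0,0]]]'; python3 - <<'E'
from h import *
st=readout.get_state();p=st["tcp_pos"];print(p,st["eef_rot"])
print((np.array([.440,-.277,.043])-p)/.04)
c=vision.get_calibration("wrist")
cv2.imwrite("pics/w3.png",cv2.resize(vision.capture("wrist"),(800,600),interpolation=cv2.INTER_CUBIC))
np.savez("w3.npz",**c)
E
```

```text
time_s: 2.0
tcp_pos: [0.4398, -0.2805, 0.1931]
eef_rot: [9.4, 89.6, 124.3]
contact_force: [-0.2, 0.1, 1.1]
gripper_width: 0.0871
[ 0.43976023 -0.28052771  0.19310651] [  9.40266248  89.6279386  124.32291275]
[ 0.00599429  0.08819278 -3.75266271]
```

View pics/w3.png

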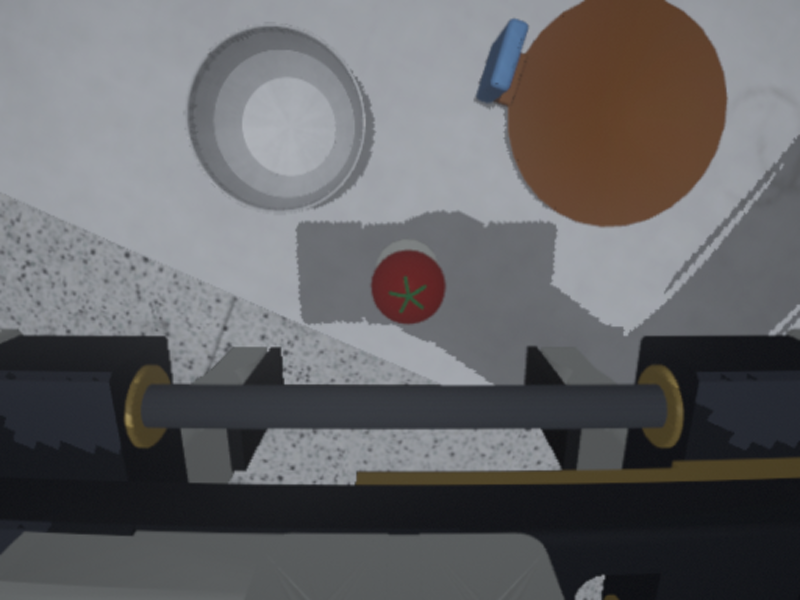

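```bash
python3 - <<'E'
from h import *
c=dict(np.load("w3.npz"));k=.64
print("tom",onz(c,408*k,287*k,.053),"bowl",onz(c,278*k,118*k,.045),"brown",onz(c,617*k,108*k,.03),"bgrip",onz(c,505*k,55*k,.06))
E
```

```text
tom [ 0.4406 -0.2761  0.053 ] bowl [ 0.3793 -0.3923  0.045 ] brown [ 0.2811 -0.2013  0.03  ] bgrip [ 0.2932 -0.2843  0.06  ]
```

The tomato is at (0.4405, -0.2765), so I'll descend.

```bash
python3 -m handwheel '[[[0.02,0.1,-0.7,0],[0,0,-0.8,0],[0,0,-0.8,0],[0,0,-0.6,0],[0,0,-0.4,0],[0,0,0,0],[0,0,0,0]]]' 75; python3 - <<'E'
from h import *
p=readout.get_state()["tcp_pos"];print((np.array([.4405,-.2765,.043])-p)/.04)
E
```

```text
time_s: 2.75
tcp_pos: [0.4447, -0.2833, 0.0661]
eef_rot: [-114.9, 89.3, -0.4]
contact_force: [0.1, -0.6, 0.7]
gripper_width: 0.0748
[-0.10537866  0.17071583 -0.57831469]
```

```bash
python3 -m handwheel '[[[-0.1,0.17,-0.2,0],[-0.03,0.04,-0.2,0],[0,0,-0.1,0],[0,0,0,0],[0,0,0,0]]]'; python3 - <<'E'
from h import *
p=readout.get_state()["tcp_pos"];print((np.array([.4405,-.2765,.043])-p)/.04)
cv2.imwrite("pics/side4.png",cv2.resize(vision.capture("side")[140:220,230:340],None,fx=6,fy=6,interpolation=cv2.INTER_CUBIC))
E
```

```text
time_s: 3.25
tcp_pos: [0.4413, -0.2752, 0.0484]
eef_rot: [-120.1, 89.0, -5.6]
contact_force: [0.6, 0.6, -0.3]
gripper_width: 0.0753
[-0.02002375 -0.03317921 -0.13486139]
```

View pics/side4.png

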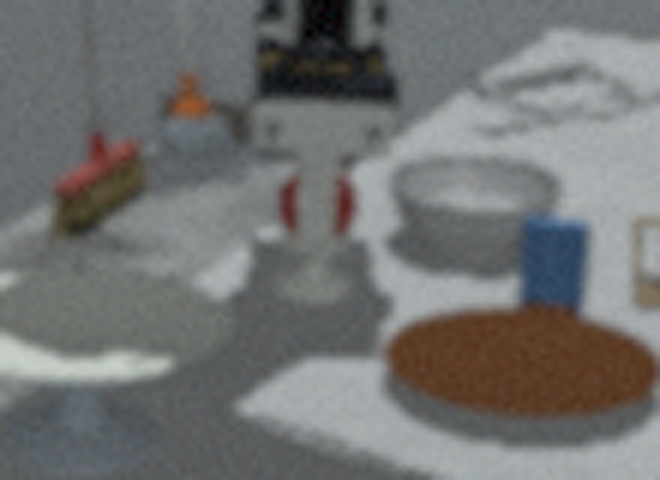

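The finger covers the middle of the tomato, with red showing on both sides. Now I'll close.

```bash
python3 -m handwheel '[[[-0.02,-0.03,-0.12,0],[0,0,0,0],[0,0,0,0]]]'; python3 -m handwheel '[[[0,0,0,0],[0,0,0,0],[0,0,0,0],[0,0,0,0],[0,0,0,0],[0,0,0,0],[0,0,0,0]]]' 30 10
```

```text
time_s: 3.6
tcp_pos: [0.4409, -0.2766, 0.0435]
eef_rot: [-120.5, 88.9, -6.0]
contact_force: [0.4, -0.4, 0.1]
gripper_width: 0.0751
time_s: 4.3
tcp_pos: [0.441, -0.2767, 0.0437]
eef_rot: [-120.4, 88.9, -5.9]
contact_force: [0.3, -0.6, -0.4]
gripper_width: 0.0474
```

```bash
python3 -m handwheel '[[[0,0,0.2,0],[0,0,0.4,0],[0,0,0.6,0],[0,0,0.7,0],[0,0,0.7,0],[0,0,0.6,0],[0,0,0.3,0],[0,0,0,0]]]'; python3 -m handwheel '[[[0,0.3,0,0.6],[0,0.5,0.2,1],[0,0.5,0.2,1],[0,0.5,0.2,1],[0,0.5,0.1,1],[0,0.3,0,0.4],[0,0,0,0],[0,0,0,0]]]'; python3 - <<'E'
from h import *
c=vision.get_calibration("wrist")
cv2.imwrite("pics/w5.png",cv2.resize(vision.capture("wrist"),(800,600),interpolation=cv2.INTER_CUBIC))
np.savez("w5.npz",**c)
im=vision.capture("scene")
cv2.imwrite("pics/s5.png",cv2.resize(im[100:250,180:380],None,fx=4,fy=4,interpolation=cv2.INTER_CUBIC))
E
```

```text
time_s: 5.1
tcp_pos: [0.4389, -0.2764, 0.1925]
eef_rot: [-121.6, 89.0, -7.1]
contact_force: [0.4, -0.2, -0.8]
gripper_width: 0.0474
time_s: 5.9
tcp_pos: [0.4338, -0.1649, 0.2153]
eef_rot: [-96.3, 89.4, 44.9]
contact_force: [-0.5, 0.5, 0.1]
gripper_width: 0.0471
```

View pics/w5.png

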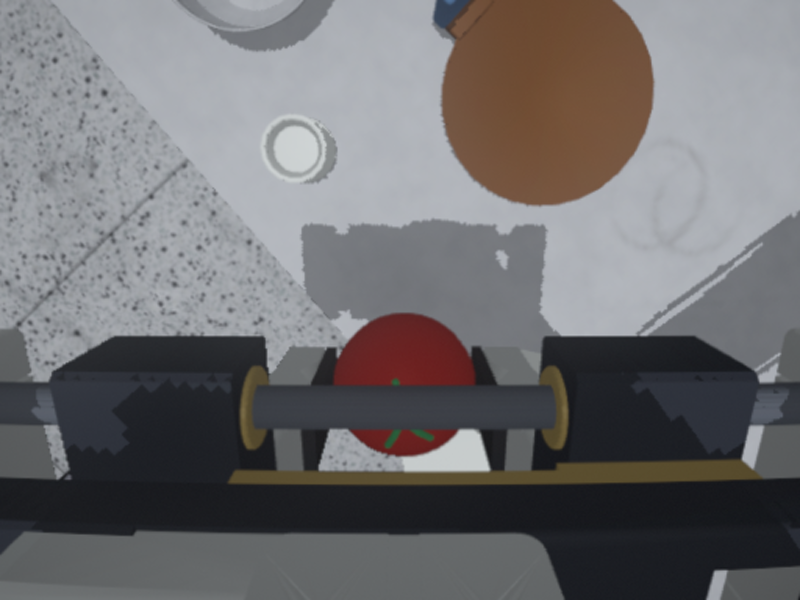

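View pics/s5.png

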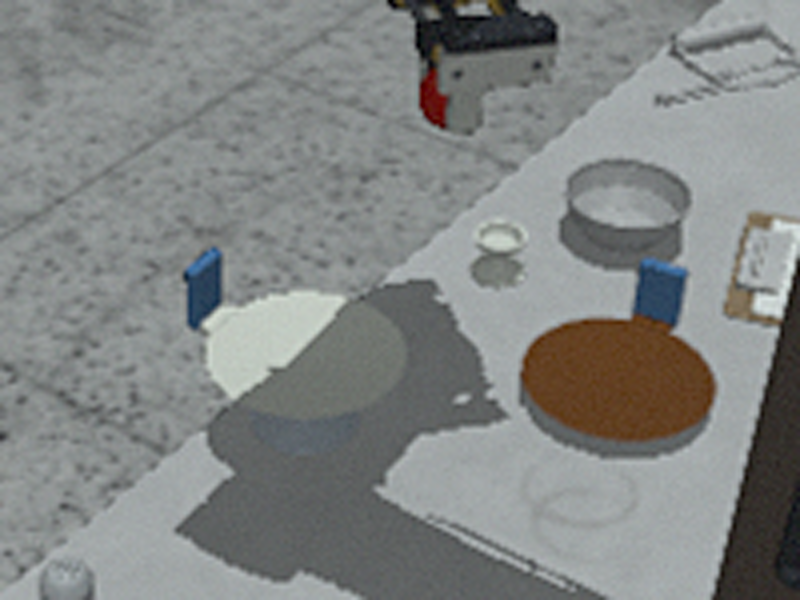

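The wrist view faces back toward the robot. The tomato is held centred at (404,385), with the empty egg cup at (295,148). The plate will be in view from beyond the grip with the jaws along y, so I'll go there.

```bash
python3 -m handwheel '[[[0.3,0.2,0.1,-1],[0.5,0.4,0.2,-1],[0.6,0.5,0.2,-1],[0.6,0.5,0.2,-1],[0.6,0.5,0.2,-1],[0.5,0.4,0,-1],[0.4,0.3,0,-1],[0.3,0.2,0,-1]]]'; python3 -m handwheel '[[[0.2,0.2,0,-1],[0.2,0.2,0,-1],[0.1,0.1,0,-0.3],[0,0,0,0],[0,0,0,0]]]';python3 - <<'E'
from h import *
print(readout.get_state()["joints"].round(1))
c=vision.get_calibration("wrist")
cv2.imwrite("pics/w6.png",cv2.resize(vision.capture("wrist"),(800,600),interpolation=cv2.INTER_CUBIC))
np.savez("w6.npz",**c)
print(c["pose"].round(3))
E
```

```text
time_s: 6.8
tcp_pos: [0.5889, -0.0464, 0.2494]
eef_rot: [-77.5, 89.7, 21.4]
contact_force: [-0.1, -0.1, -0.8]
gripper_width: 0.0472
time_s: 7.3
tcp_pos: [0.6111, -0.0279, 0.2448]
eef_rot: [135.9, 89.9, -137.5]
contact_force: [-0.1, -0.5, -1.7]
gripper_width: 0.0471
[  15.7   14.    -6.1    0.   -69.9 -109.1]
[[ 0.06  -0.964 -0.258  0.541]
 [ 0.998  0.058  0.017 -0.024]
 [-0.002 -0.259  0.966  0.403]
 [ 0.     0.     0.     1.   ]]
```

View pics/w6.png

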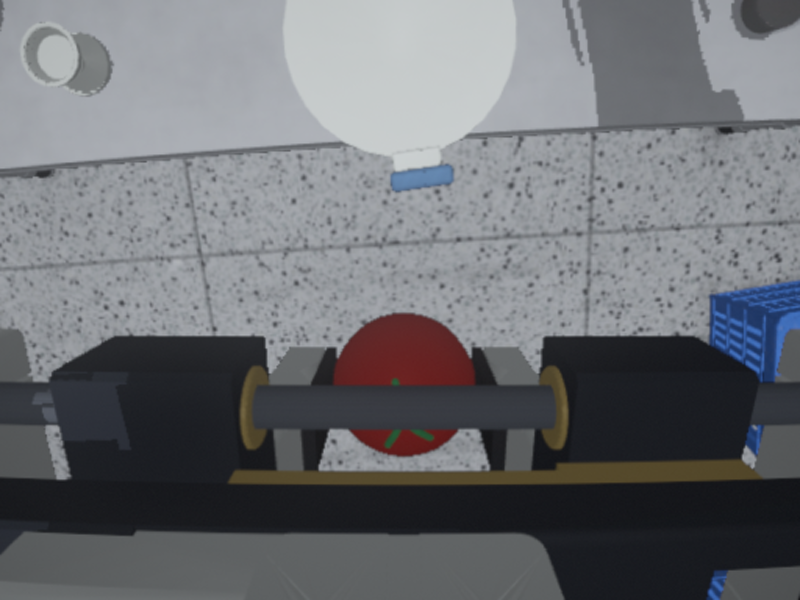

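The plate is at the top of the view (rim about x 283–516) with the grip top from (392,182) to (453,174). I'll step back 50 mm in x so that the whole rim is in view.

```bash
python3 -m handwheel '[[[-0.3,0,0.2,0],[-0.4,0,0.3,0],[-0.4,0,0.2,0],[-0.2,0,0,0],[0,0,0,0],[0,0,0,0]]]';python3 - <<'E'
from h import *
c=vision.get_calibration("wrist")
im=vision.capture("wrist");cv2.imwrite("pics/w7raw.png",im)
cv2.imwrite("pics/w7.png",cv2.resize(im[0:200,140:390],None,fx=3.2,fy=3,interpolation=cv2.INTER_CUBIC))
np.savez("w7.npz",**c)
print(c["pose"].round(3))
E
```

```text
time_s: 7.95
tcp_pos: [0.5541, -0.0302, 0.275]
eef_rot: [-171.3, 90.0, -84.8]
contact_force: [0.5, 0.3, 0.2]
gripper_width: 0.0475
[[ 0.06  -0.964 -0.259  0.484]
 [ 0.998  0.057  0.017 -0.026]
 [-0.001 -0.259  0.966  0.434]
 [ 0.     0.     0.     1.   ]]
```

View pics/w7.png

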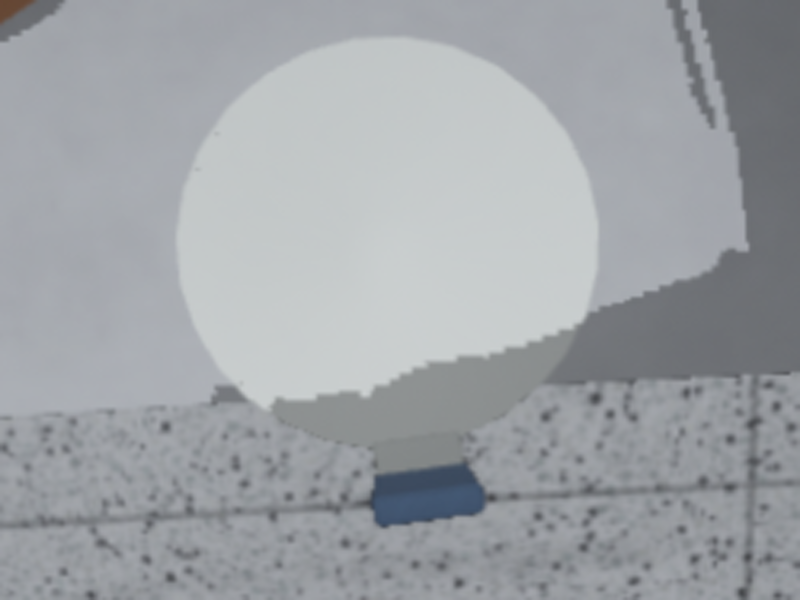

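```bash
python3 - <<'E'
from h import *
from scipy.optimize import least_squares
c=dict(np.load("w7.npz"))
q=[(177,240),(599,240),(385,37),(215,135),(548,112),(548,382),(250,395),(360,446)]
m=lambda x,y:(140+x/3.2,y/3)
P=np.array([onz(c,*m(*a),.067)[:2] for a in q])
f=least_squares(lambda t:np.hypot(*(P-t[:2]).T)-t[2],[.45,-.02,.076]);print(f.x,f.fun.round(4))
g=[onz(c,*m(*a),.117) for a in [(430,504),(376,495),(482,487),(378,524),(484,510)]];print(np.array(g))
w=(g[2]-g[1]+g[4]-g[3]);print("yaw of grip width-90",np.degrees(np.arctan2(w[1],w[0]))-90)
v=g[0][:2]-f.x[:2];print("v",v,np.hypot(*v),np.degrees(np.arctan2(v[1],v[0])))
E
```

```text
[ 0.45669013 -0.02072064  0.07522883] [ 0.0011 -0.0002  0.0006 -0.0008 -0.0007  0.001  -0.0006 -0.0004]
[[ 0.5454 -0.013   0.117 ]
 [ 0.5411 -0.0306  0.117 ]
 [ 0.5403  0.0043  0.117 ]
 [ 0.5515 -0.0306  0.117 ]
 [ 0.5486  0.0047  0.117 ]]
yaw of grip width-90 3.0170713007744894
v [0.08870987 0.00772064] 0.08904520519209322 4.9740600833342405
```

The plate fit is good: middle (0.4567, -0.0207), radius 75 mm, grip 89 mm out at yaw about 4.5°. Now I'll carry the tomato over the middle.

```bash
python3 -m handwheel '[[[-0.3,0.03,-0.1,0.2],[-0.5,0.05,-0.2,0.4],[-0.5,0.05,-0.3,0.4],[-0.5,0.05,-0.4,0.4],[-0.4,0.04,-0.4,0.2],[-0.2,0.02,-0.4,0],[0,0,0,0],[0,0,0,0]]]';python3 - <<'E'
from h import *
st=readout.get_state();p=st["tcp_pos"];print((np.array([.4567,-.0207,.0737])-p)/.04,(st["eef_rot"][0]-st["eef_rot"][2])%360, st["joints"].round(1))
E
```

```text
time_s: 8.8
tcp_pos: [0.4578, -0.0207, 0.1976]
eef_rot: [120.4, 89.7, -144.7]
contact_force: [1.0, 0.1, -0.4]
gripper_width: 0.0469
[-2.67836603e-02 -8.95236546e-04 -3.09861312e+00] 265.08923937234226 [ 2.220e+01  1.200e+00 -2.780e+01  1.000e-01 -6.130e+01 -1.073e+02]
```

```bash
python3 -m handwheel '[[[-0.02,0,-0.4,0],[0,0,-0.6,0],[0,0,-0.7,0],[0,0,-0.5,0],[0,0,-0.3,0],[0,0,-0.15,0],[0,0,0,0],[0,0,0,0]]]';python3 - <<'E'
from h import *
st=readout.get_state();p=st["tcp_pos"];print((np.array([.4567,-.0207,.0737])-p)/.04,(st["eef_rot"][0]-st["eef_rot"][2])%360)
cv2.imwrite("pics/side8.png",cv2.resize(vision.capture("side")[130:230,180:330],None,fx=5,fy=5,interpolation=cv2.INTER_CUBIC))
E
```

```text
time_s: 9.6
tcp_pos: [0.4681, -0.0193, 0.0939]
eef_rot: [-114.5, 89.6, -19.5]
contact_force: [0.3, 0.1, -0.5]
gripper_width: 0.0474
[-0.2850288  -0.03615835 -0.50530587] 265.0664196944334
```

View pics/side8.png

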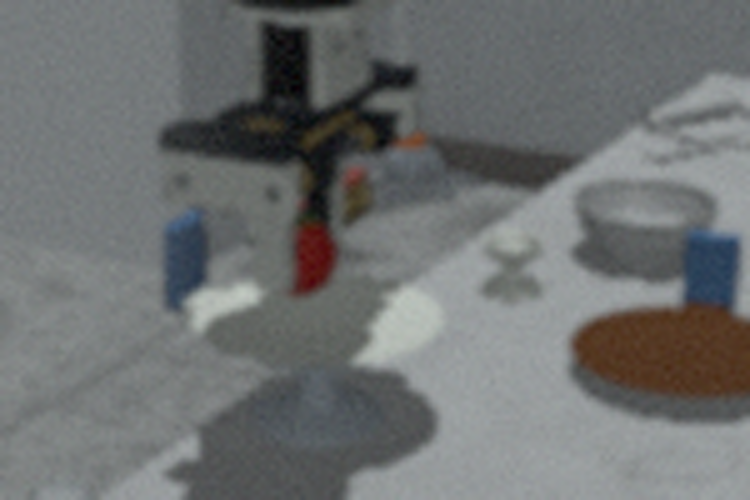

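The tomato hangs just over the plate, but x drifted by 11 mm. I'll correct that and go down gently, watching the force.

```bash
python3 -m handwheel '[[[-0.28,-0.03,-0.1,0],[-0.03,0,-0.1,0],[-0.02,0,-0.1,0],[0,0,0,0],[0,0,0,0]]]';python3 - <<'E'
from h import *
st=readout.get_state();p=st["tcp_pos"];print((np.array([.4567,-.0207,.0737])-p)/.04)
E
```

```text
time_s: 10.15
tcp_pos: [0.4546, -0.0202, 0.083]
eef_rot: [-99.0, 89.4, -4.1]
contact_force: [-0.1, 0.2, -0.8]
gripper_width: 0.0469
[ 0.05204921 -0.01332248 -0.23286159]
```

```bash
python3 -m handwheel '[[[0.03,-0.01,-0.08,0],[0,0,-0.05,0],[0,0,0,0],[0,0,0,0]]]';  python3 -m handwheel '[[[0,0,-0.03,0],[0,0,0,0],[0,0,0,0]]]';
```

```text
time_s: 10.55
tcp_pos: [0.4564, -0.0205, 0.0774]
eef_rot: [-98.8, 89.4, -3.8]
contact_force: [0.0, -0.7, 0.1]
gripper_width: 0.0471
time_s: 10.85
tcp_pos: [0.4565, -0.0205, 0.0761]
eef_rot: [-99.3, 89.4, -4.3]
contact_force: [-0.6, 0.0, -0.8]
gripper_width: 0.047
```

```bash
python3 -m handwheel '[[[0,0,-0.04,0],[0,0,0,0],[0,0,0,0]]]';  python3 -m handwheel '[[[0,0,-0.03,0],[0,0,0,0],[0,0,0,0]]]';  python3 - <<'E'
from h import *
for i in range(1):
    print(readout.get_state()["contact_force"],readout.get_state()["moment"])
cv2.imwrite("pics/side9.png",cv2.resize(vision.capture("side")[150:220,190:300],None,fx=7,fy=7,interpolation=cv2.INTER_CUBIC))
E
```

```text
time_s: 11.15
tcp_pos: [0.4565, -0.0205, 0.0744]
eef_rot: [-98.8, 89.4, -3.9]
contact_force: [0.3, 0.1, -1.7]
gripper_width: 0.047
time_s: 11.45
tcp_pos: [0.4565, -0.0205, 0.0732]
eef_rot: [-98.6, 89.4, -3.7]
contact_force: [-0.4, 0.7, -0.9]
gripper_width: 0.0474
[-0.4029141   0.70838572 -0.9222711 ] [ 0.01359509  0.06242273 -0.00434133]
```

View pics/side9.png

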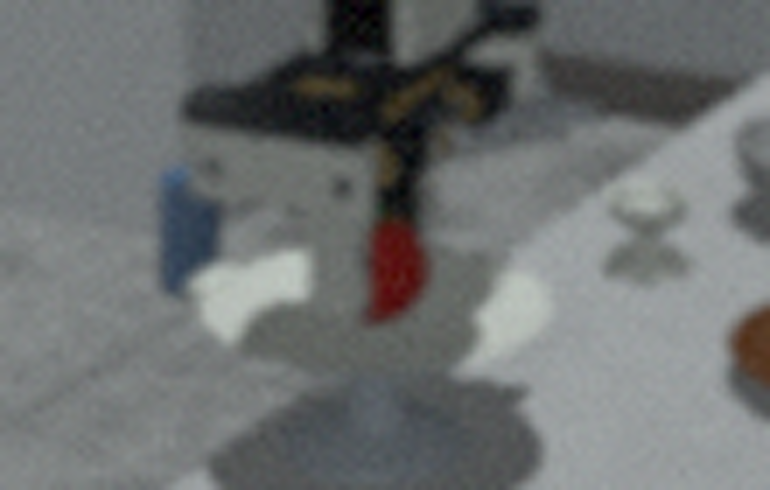

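```bash
python3 -m handwheel '[[[0,0,-0.03,0],[0,0,0,0],[0,0,0,0]]]';  python3 -m handwheel '[[[0,0,-0.03,0],[0,0,0,0],[0,0,0,0]]]'
```

```text
time_s: 11.8
tcp_pos: [0.4571, -0.0204, 0.0726]
eef_rot: [-98.3, 89.3, -3.3]
contact_force: [-0.3, 0.0, 1.7]
gripper_width: 0.0471
time_s: 12.1
tcp_pos: [0.458, -0.0203, 0.0722]
eef_rot: [-97.6, 89.2, -2.5]
contact_force: [-0.5, 0.9, 1.8]
gripper_width: 0.0472
```

The force rose by about 2.5 N, so the tomato is on the plate. I'll open to 62 mm.

```bash
python3 -m handwheel '[[[0,0,0,0],[0,0,0,0],[0,0,0,0],[0,0,0,0],[0,0,0,0]]]' 62; python3 - <<'E'
from h import *
cv2.imwrite("pics/w10.png",cv2.resize(vision.capture("wrist"),(800,600)))
E
```

```text
time_s: 12.6
tcp_pos: [0.4577, -0.0203, 0.0716]
eef_rot: [-97.5, 89.3, -2.5]
contact_force: [-1.2, -0.4, 0.5]
gripper_width: 0.0621
```

View pics/w10.png

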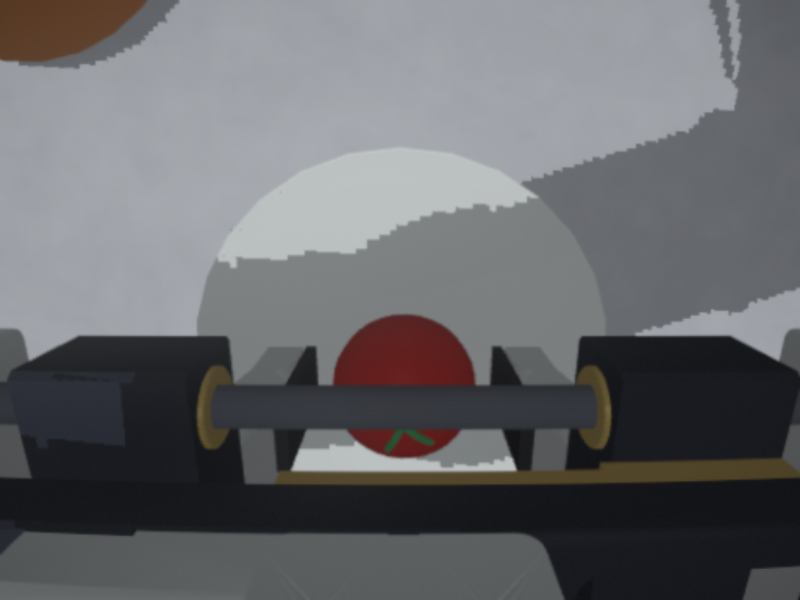

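The tomato is released and lies in the middle. I'll rise straight up.

```bash
python3 -m handwheel '[[[0,0,0.15,0],[0,0,0.3,0],[0,0,0.4,0],[0,0,0.5,0],[0,0,0.7,0],[0,0,0.8,0],[0,0,0.8,0],[0,0,0.6,0]]]';  python3 -m handwheel '[[[0.4,0,0.3,1],[0.6,0,0.2,1],[0.7,0,0,1],[0.7,0,0,1],[0.6,0,0,1],[0.5,0,0,1],[0,0,0,0],[0,0,0,0]]]' 34; python3 - <<'E'
from h import *
print(readout.get_state()["joints"].round(1))
c=vision.get_calibration("wrist");np.savez("w11.npz",**c)
im=vision.capture("wrist");cv2.imwrite("pics/w11raw.png",im)
cv2.imwrite("pics/w11.png",cv2.resize(im,(800,600)))
im=vision.capture("scene");cv2.imwrite("pics/s11raw.png",im)
cv2.imwrite("pics/s11.png",cv2.resize(im[130:230,200:350],None,fx=5,fy=5,interpolation=cv2.INTER_CUBIC))
E
```

```text
time_s: 13.45
tcp_pos: [0.454, -0.0217, 0.2475]
eef_rot: [-120.9, 89.6, -25.9]
contact_force: [-0.0, 0.8, 0.6]
gripper_width: 0.062
time_s: 14.25
tcp_pos: [0.5997, -0.0221, 0.2779]
eef_rot: [-99.7, 88.9, 26.5]
contact_force: [-1.0, -0.5, 0.2]
gripper_width: 0.0341
[ 16.4  11.3  -5.3  -0.2 -72.4 -70.1]
```

View pics/w11.png

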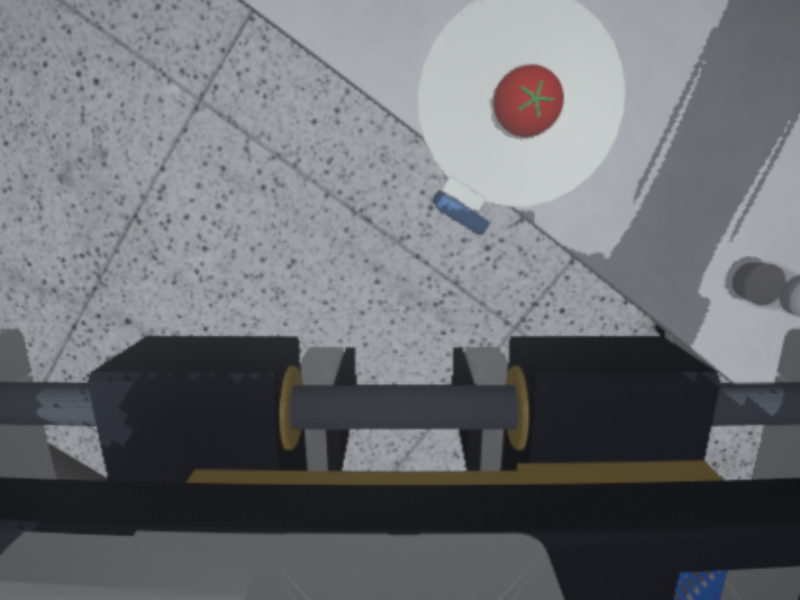

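View pics/s11.png

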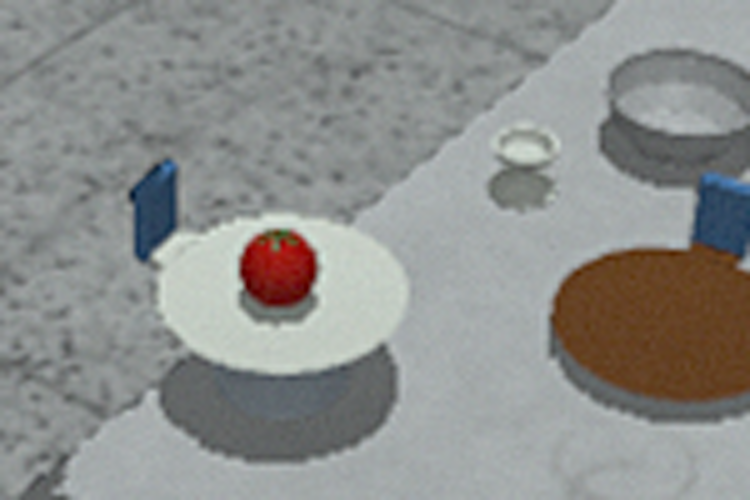

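The tomato rests in the middle of the plate, at (279,266) in the scene crop, and the plate is unmoved. Next I'll turn the jaws along the plate's x and take a look at the grip.

```bash
python3 -m handwheel '[[[-0.1,0.2,0,1],[-0.1,0.3,-0.1,1],[-0.2,0.4,-0.1,1],[-0.2,0.4,-0.1,1],[-0.2,0.4,0,1],[-0.2,0.4,0,1],[-0.1,0.3,0,1],[-0.1,0.2,0,1]]]';  python3 -m handwheel '[[[-0.1,0.1,0,1],[-0.1,0.1,0,1],[0,0,0,1],[0,0,0,0.6],[0,0,0,0],[0,0,0,0],[0,0,0,0]]]'; python3 - <<'E'
from h import *
st=readout.get_state();print(st["joints"].round(1),180+st["joints"][0]+st["joints"][5])
c=vision.get_calibration("wrist");np.savez("w12.npz",**c);print(c["pose"].round(3))
im=vision.capture("wrist");cv2.imwrite("pics/w12raw.png",im)
cv2.imwrite("pics/w12.png",cv2.resize(im,(800,600)))
E
```

```text
time_s: 15.15
tcp_pos: [0.5433, 0.0839, 0.2697]
eef_rot: [-104.6, 88.6, 62.7]
contact_force: [0.8, 0.3, -0.5]
gripper_width: 0.0344
time_s: 15.85
tcp_pos: [0.5295, 0.0929, 0.2738]
eef_rot: [-112.8, 88.4, 73.1]
contact_force: [-0.8, -0.5, -0.4]
gripper_width: 0.0343
[ 30.    5.4 -12.4  -1.2 -70.9 -23.7] 186.33209378439037
[[-0.995  0.102  0.019  0.535]
 [-0.103 -0.953 -0.284  0.019]
 [-0.011 -0.284  0.959  0.43 ]
 [ 0.     0.     0.     1.   ]]
```

View pics/w12.png

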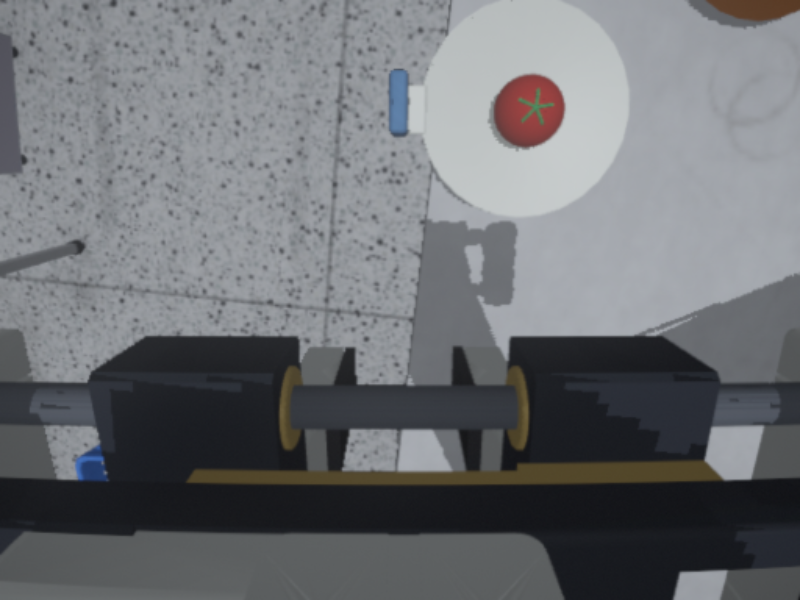

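```bash
python3 - <<'E'
from h import *
im=cv2.imread("pics/w12raw.png");cv2.imwrite("pics/w12c.png",cv2.resize(im[30:110,230:310],None,fx=7,fy=7,interpolation=cv2.INTER_CUBIC))
c=dict(np.load("w12.npz"));k=.64
print("grip",onz(c,398.5*k,102*k,.117),"ends",onz(c,398*k,70*k,.117),onz(c,399*k,134*k,.117),"tom",onz(c,529*k,110*k,.083),"plate",onz(c,526*k,107*k,.067))
E
```

```text
grip [ 0.545  -0.0132  0.117 ] ends [ 0.5471 -0.0315  0.117 ] [0.5427 0.0056 0.117 ] tom [ 0.4563 -0.0212  0.083 ] plate [ 0.4552 -0.0248  0.067 ]
```

View pics/w12c.png

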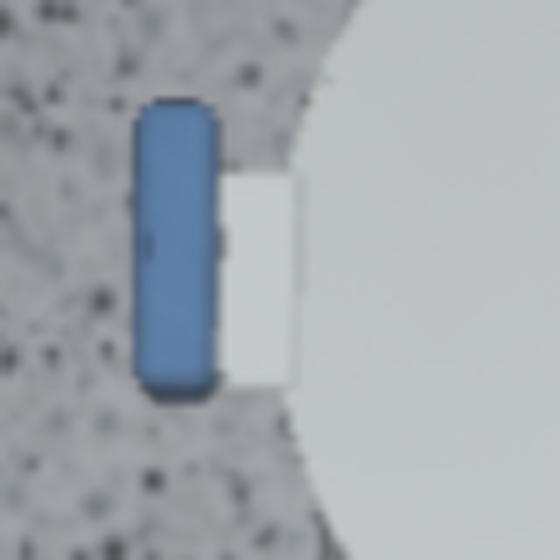

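The grip is at about (0.545, -0.013) and the jaws line up with it within about 1°. I'll move over it.

```bash
python3 -m handwheel '[[[0.1,-0.4,-0.1,0],[0.1,-0.6,-0.2,0],[0.1,-0.6,-0.3,0],[0.1,-0.6,-0.3,0],[0,-0.4,-0.3,0],[0,-0.1,0,0],[0,0,0,0],[0,0,0,0]]]'; python3 - <<'E'
from h import *
st=readout.get_state();p=st["tcp_pos"];print((np.array([.5455,-.0133,.081])-p)/.04,180+st["joints"][0]+st["joints"][5])
E
```

```text
time_s: 16.7
tcp_pos: [0.5461, -0.0184, 0.2253]
eef_rot: [-115.2, 88.3, 70.4]
contact_force: [0.6, 0.6, 0.7]
gripper_width: 0.0342
[-0.01474809  0.12690745 -3.60652104] 186.22911839269332
```

```bash
python3 -m handwheel '[[[0,0.12,-0.3,-0.1],[0,0,-0.6,0],[0,0,-0.6,0],[-0.05,0,-0.3,0],[-0.05,0,0,0],[0,0,0,0],[0,0,0,0]]]'; python3 - <<'E'
from h import *
st=readout.get_state();p=st["tcp_pos"];print((np.array([.5455,-.0133,.081])-p)/.04,180+st["joints"][0]+st["joints"][5])
E
```

```text
time_s: 17.4
tcp_pos: [0.5432, -0.0074, 0.1516]
eef_rot: [-122.9, 88.1, 62.3]
contact_force: [0.2, -0.2, 0.2]
gripper_width: 0.034
[ 0.0576573  -0.14815214 -1.76573162] 186.13561964232767
```

```bash
python3 -m handwheel '[[[0.05,-0.14,-0.2,0],[0.01,-0.03,-0.2,0],[0,0,-0.1,0],[0,0,0,0],[0,0,0,0]]]'; python3 - <<'E'
from h import *
st=readout.get_state();p=st["tcp_pos"];print((np.array([.5455,-.0133,.081])-p)/.04,180+st["joints"][0]+st["joints"][5])
for n in("scene","side"):
    cv2.imwrite(f"pics/{n}13.png",cv2.resize(vision.capture(n)[120:220,190:290],None,fx=6,fy=6,interpolation=cv2.INTER_CUBIC))
c=vision.get_calibration("wrist");im=vision.capture("wrist");cv2.imwrite("pics/w13.png",cv2.resize(im,(800,600)))
print(proj(c,[[.5455,-.0133,.117]])/.64)
E
```

```text
time_s: 17.9
tcp_pos: [0.5471, -0.0145, 0.1316]
eef_rot: [-127.0, 87.9, 58.2]
contact_force: [0.2, -0.2, -0.6]
gripper_width: 0.0337
[-0.03979387  0.02959916 -1.26473123] 186.22599319143868
[[407.13435021 357.61597273]]
```

View pics/w13.png

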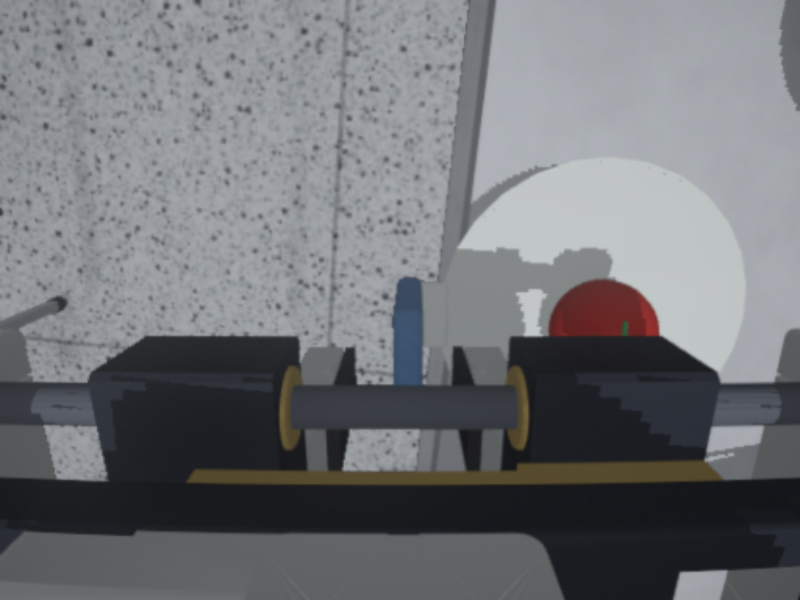

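View pics/side13.png

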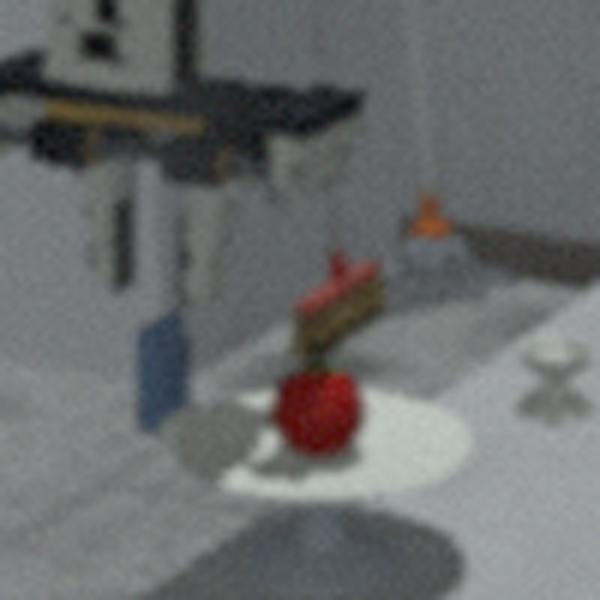

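The blue grip is centred between the open fingers, at (408,330) in the wrist view, with the tomato clear at (604,320). I'll descend.

```bash
python3 -m handwheel '[[[-0.03,0.01,-0.25,0],[0,-0.03,-0.4,0],[0,-0.03,-0.3,0],[0,0,-0.15,0],[0,0,0,0],[0,0,0,0]]]'; python3 - <<'E'
from h import *
st=readout.get_state();p=st["tcp_pos"];print((np.array([.5455,-.0133,.081])-p)/.04,180+st["joints"][0]+st["joints"][5])
print(vision.get_calibration("wrist")["pose"].round(3))
E
```

```text
time_s: 18.65
tcp_pos: [0.5458, -0.0162, 0.0852]
eef_rot: [-128.2, 87.9, 57.0]
contact_force: [0.1, 0.5, -0.6]
gripper_width: 0.0343
[-0.00713344  0.07228342 -0.10379546] 186.50432830942475
[[-0.996  0.093  0.004  0.549]
 [-0.091 -0.953 -0.288 -0.091]
 [-0.023 -0.287  0.958  0.242]
 [ 0.     0.     0.     1.   ]]
```

```bash
python3 -m handwheel '[[[0,0.06,-0.1,0],[0,0,0,0],[0,0,0,0]]]' 20 10; python3 -m handwheel '[[[0,0,0,0],[0,0,0,0],[0,0,0,0]]]' 14 10;  python3 -m handwheel '[[[0,0,0,0],[0,0,0,0],[0,0,0,0]]]' 9 10; python3 - <<'E'
from h import *
cv2.imwrite("pics/w14.png",cv2.resize(vision.capture("wrist"),(800,600)))
E
```

```text
time_s: 18.95
tcp_pos: [0.5466, -0.0133, 0.0818]
eef_rot: [-130.1, 87.8, 55.2]
contact_force: [0.4, -0.3, 0.2]
gripper_width: 0.0206
time_s: 19.25
tcp_pos: [0.547, -0.0131, 0.0825]
eef_rot: [-131.2, 87.7, 54.0]
contact_force: [-0.1, -0.7, -0.7]
gripper_width: 0.0144
time_s: 19.55
tcp_pos: [0.5468, -0.0132, 0.0828]
eef_rot: [-131.0, 87.8, 54.2]
contact_force: [0.3, -0.0, 1.6]
gripper_width: 0.0124
```

View pics/w14.png

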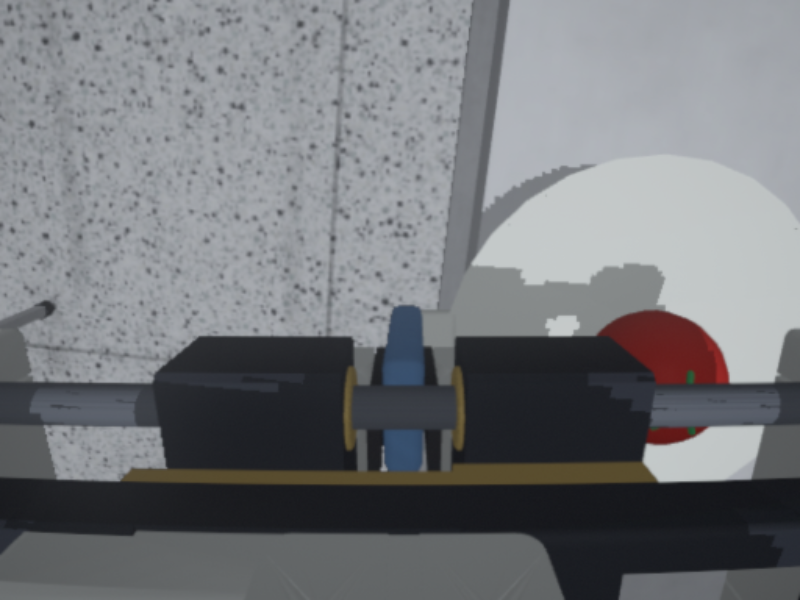

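The fingers have closed on the grip at 12.4 mm. I'll firm up the hold and then lift a little.

```bash
python3 -m handwheel '[[[0,0,0,0],[0,0,0,0],[0,0,0,0],[0,0,0,0]]]' 5 30; python3 -m handwheel '[[[0,0,0,0],[0,0,0,0],[0,0,0,0],[0,0,0,0]]]' 0 58; python3 -m handwheel '[[[0,0,0.05,0],[0,0,0.08,0],[0,0,0.1,0],[0,0,0.1,0],[0,0,0.05,0],[0,0,0,0],[0,0,0,0],[0,0,0,0]]]';python3 - <<'E'
from h import *
for n in("scene","side"):
    im=vision.capture(n)[110:230,170:330] if n=="side" else vision.capture(n)[120:240,190:350]
    cv2.imwrite(f"pics/{n}15.png",cv2.resize(im,None,fx=5,fy=5,interpolation=cv2.INTER_CUBIC))
E
```

```text
time_s: 20.0
tcp_pos: [0.5465, -0.0134, 0.0834]
eef_rot: [-130.6, 87.8, 54.7]
contact_force: [-1.1, 0.3, 3.3]
gripper_width: 0.0118
time_s: 20.4
tcp_pos: [0.5461, -0.0134, 0.0841]
eef_rot: [-130.0, 87.8, 55.3]
contact_force: [-1.8, 1.2, 3.6]
gripper_width: 0.0119
time_s: 21.2
tcp_pos: [0.5462, -0.0132, 0.0993]
eef_rot: [-129.8, 87.8, 55.4]
contact_force: [0.3, 0.3, -1.9]
gripper_width: 0.0118
```

View pics/scene15.png

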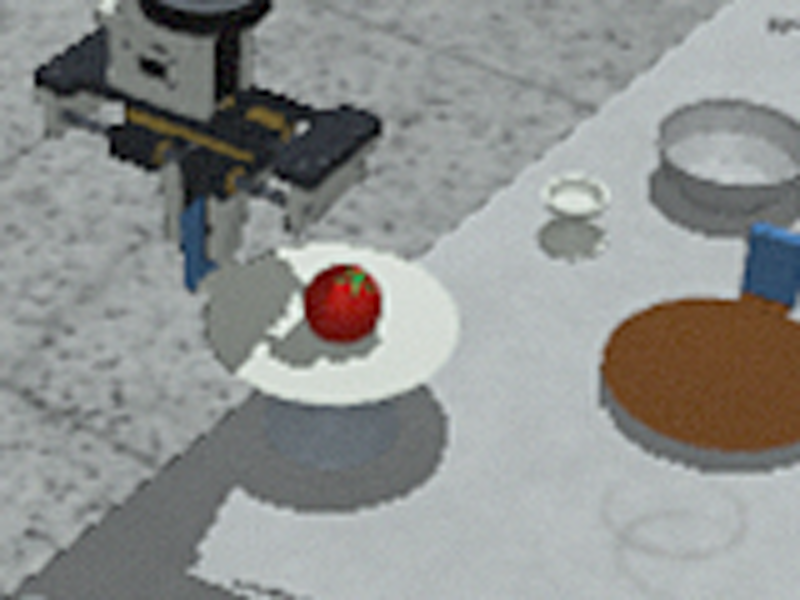

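View pics/side15.png

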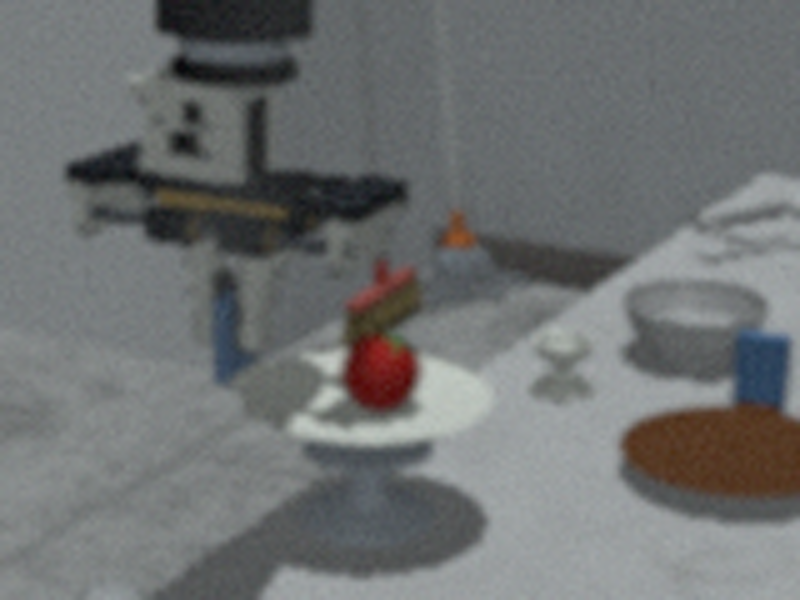

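The plate is up 15 mm and level. The tomato is a few mm toward the robot from the middle. I'll lift slowly the rest of the way.

```bash
python3 -m handwheel '[[[0,0,0.05,0],[0,0,0.1,0],[0,0,0.13,0],[0,0,0.15,0],[0,0,0.15,0],[0,0,0.15,0],[0,0,0.15,0],[0,0,0.15,0]]]'; python3 -m handwheel '[[[0,0,0.15,0],[0,0,0.15,0],[0,0,0.13,0],[0,0,0.1,0],[0,0,0.05,0],[0,0,0,0],[0,0,0,0],[0,0,0,0]]]';python3 - <<'E'
from h import *
st=readout.get_state();print(st["joints"].round(1),180+st["joints"][0]+st["joints"][5],vision.get_calibration("wrist")["pose"].round(3))
for n in("scene","side"):
    im=vision.capture(n)[110:230,170:330] if n=="side" else vision.capture(n)[100:220,190:350]
    cv2.imwrite(f"pics/{n}16.png",cv2.resize(im,None,fx=5,fy=5,interpolation=cv2.INTER_CUBIC))
E
```

```text
time_s: 22.1
tcp_pos: [0.5458, -0.0133, 0.1437]
eef_rot: [-129.1, 87.8, 56.2]
contact_force: [0.1, -0.0, -3.2]
gripper_width: 0.0118
time_s: 22.9
tcp_pos: [0.546, -0.0132, 0.1698]
eef_rot: [-130.1, 87.7, 55.1]
contact_force: [-0.1, -0.1, -2.1]
gripper_width: 0.0113
[ 18.2  10.3 -20.6  -1.6 -57.3 -12.1] 186.07936646474724 [[-0.996  0.094  0.002  0.548]
 [-0.09  -0.953 -0.289 -0.088]
 [-0.025 -0.287  0.957  0.326]
 [ 0.     0.     0.     1.   ]]
```

View pics/scene16.png

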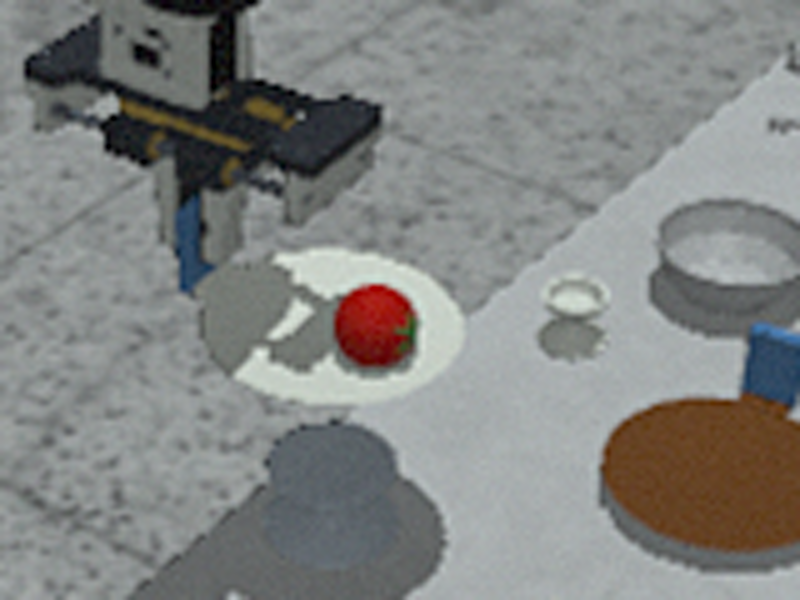

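View pics/side16.png

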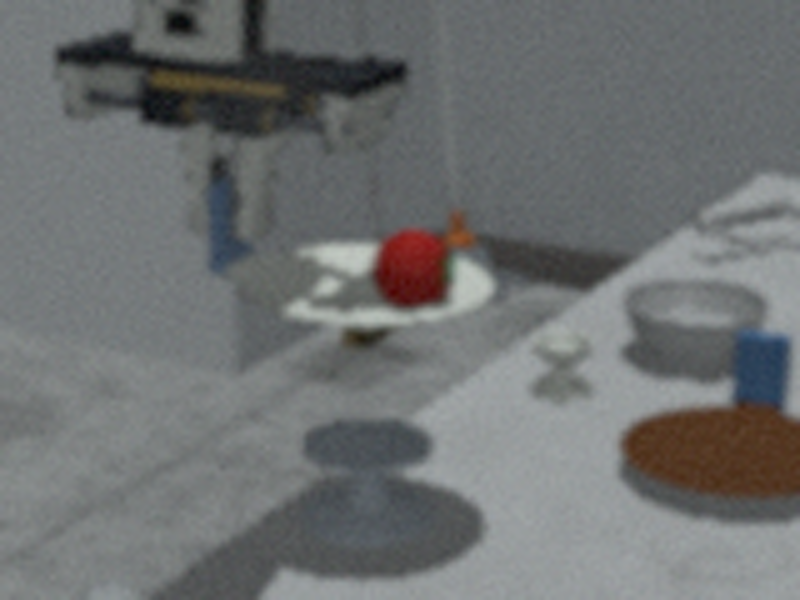

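```bash
python3 - <<'E'
from h import *
from scipy.optimize import least_squares
s=vision.get_calibration("scene");d=vision.get_calibration("side")
S=lambda x,y:(190+x/5,100+y/5)
D=lambda x,y:(170+x/5,110+y/5)
print("scene plate",onz(s,*S(332,325),.150),"tom",onz(s,*S(376,325),.169))
print("side  plate",onz(d,*D(362,284),.150),"tom",onz(d,*D(414,268),.169))
print("tri tom",tri([(s,*S(376,325)),(d,*D(414,268))]))
# near/far rim edges: scene left 200,325(front-grip) right 465
print("tri plate ctr",tri([(s,*S(332,325)),(d,*D(362,284))]))
# foot vs original plate: predicted projections of rim for level plate
import itertools
for tilt in (0,3,6):
    t=np.radians(tilt);yaw=np.radians(5)
    # plate rotated about grip(90mm) : far end lower
    a=np.linspace(0,2*np.pi,73);L=np.c_[.076*np.cos(a),.076*np.sin(a),0*a+.017]-[.09,0,.05]
    Ry=np.array([[np.cos(t),0,-np.sin(t)],[0,1,0],[np.sin(t),0,np.cos(t)]])
    L=L@Ry.T; Rz=np.array([[np.cos(yaw),-np.sin(yaw),0],[np.sin(yaw),np.cos(yaw),0],[0,0,1]])
    W=L@Rz.T+[.546,-.0133,.1858]
    for n,c,o in(("s",s,(190,100)),("d",d,(170,110))):
        q=(proj(c,W)-o)*5; print(tilt,n,q.min(0).round(),q.max(0).round())
E
```

```text
scene plate [ 0.4565 -0.0242  0.15  ] tom [ 0.4212 -0.0179  0.169 ]
side  plate [ 0.4564 -0.0173  0.15  ] tom [ 0.416  -0.0062  0.169 ]
tri tom [ 0.42673991 -0.02586543  0.16196867]
tri plate ctr [ 0.46188549 -0.02929253  0.14531462]
0 s [195. 250.] [462. 406.]
0 d [235. 240.] [496. 321.]
3 s [193. 252.] [459. 415.]
3 d [232. 244.] [492. 331.]
6 s [190. 254.] [455. 423.]
6 d [229. 247.] [488. 342.]
```

The plate looks nearly level, but the tomato appears to have rolled about 33 mm toward the robot. I'll check again without moving to see which way it is rolling.

```bash
cat > track.py <<'E'
from h import *
def redc(im):
    b,g,r_=[im[...,i].astype(int) for i in range(3)]
    m=((r_-g>50)&(r_-b>50)).astype(np.uint8)
    n,l,st,ce=cv2.connectedComponentsWithStats(m)
    return [(st[i,4],ce[i].round(1),st[i,:4]) for i in range(1,n) if st[i,4]>100]
def tom(z):
    for n in("scene","side"):
        im=vision.capture(n);t=readout.get_state()["time_s"];c=vision.get_calibration(n)
        for a,ce,bb in redc(im):
            u,v=bb[0]+bb[2]/2-.5,bb[1]+bb[3]/2-.5
            print(n,round(t,2),a,bb,onz(c,u,v,z))
E
python3 -c "
from track import *
tom(.172);tom(.172)"
```

```text
scene 23.05 189 [257 157  16  16] [ 0.4217 -0.0152  0.172 ]
side 23.1 152 [246 156  13  14] [ 0.4183 -0.0058  0.172 ]
scene 23.15 191 [257 157  16  16] [ 0.4217 -0.0152  0.172 ]
side 23.2 155 [246 156  13  14] [ 0.4183 -0.0058  0.172 ]
```

```bash
python3 - <<'E'
from h import *
c=vision.get_calibration("wrist");np.savez("w17.npz",**c)
im=vision.capture("wrist");cv2.imwrite("pics/w17raw.png",im);cv2.imwrite("pics/w17.png",cv2.resize(im,(800,600)))
im=vision.capture("side");cv2.imwrite("pics/side17.png",cv2.resize(im[125:195,205:280],None,fx=10,fy=8,interpolation=cv2.INTER_CUBIC))
im=vision.capture("scene");cv2.imwrite("pics/scene17.png",cv2.resize(im[135:190,220:295],None,fx=10,fy=10,interpolation=cv2.INTER_CUBIC))
E
```

```text
(no output)
```

View pics/w17.png

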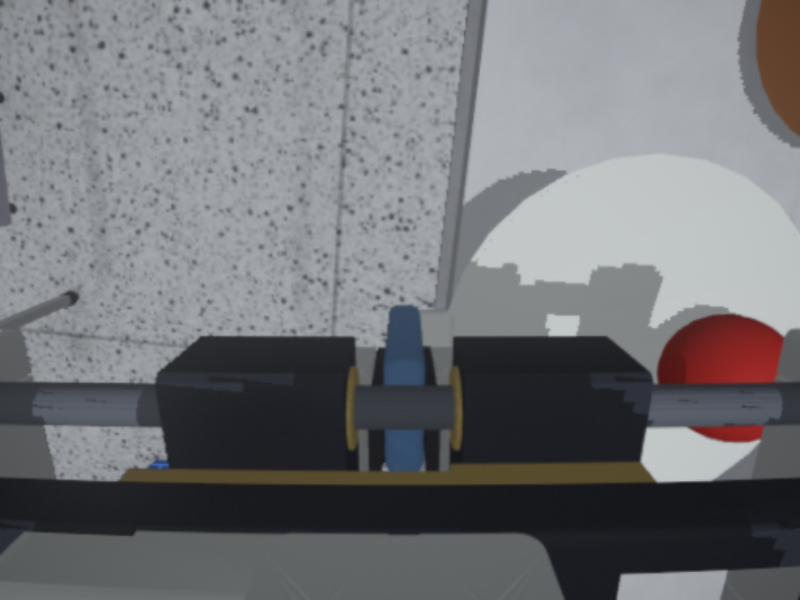

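View pics/side17.png

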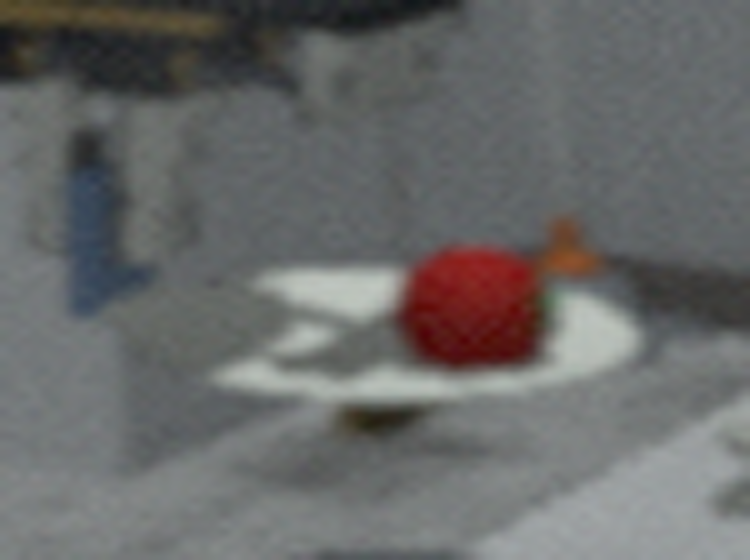

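View pics/scene17.png

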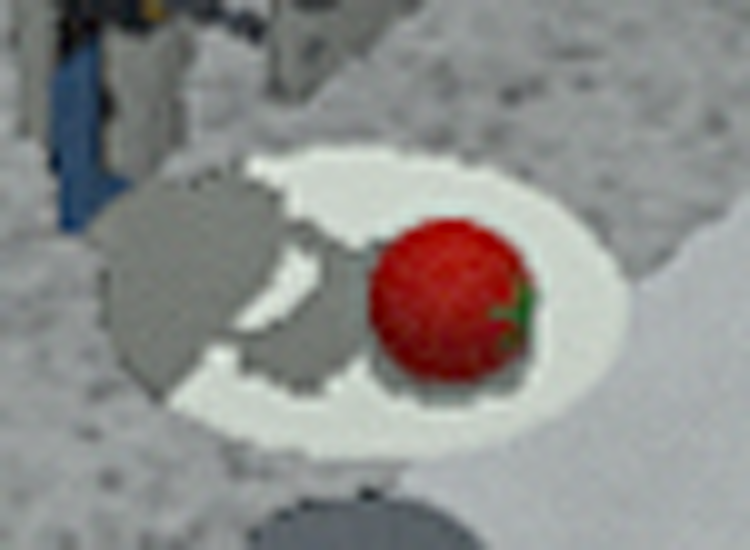

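```bash
python3 - <<'E'
from h import *
k=.64
c=dict(np.load("w17.npz"));s=vision.get_calibration("scene");d=vision.get_calibration("side")
for z in(.16,.165,.17):print(z,onz(c,723*k,378*k,z),onz(s,264.5,164.5,z),onz(d,252,162.5,z))
print(tri([(c,723*k,378*k),(s,264.5,164.5),(d,252,162.5)]))
# scene17 crop: tomato x 370..535,y 218..383 => 
u,v=220+452/10,135+300/10;print(u,v);ud,vd=205+473/10,125+308/8;print(ud,vd)
print(tri([(c,723*k,378*k),(s,u,v),(d,ud,vd)]))
for z in(.16,.165,.17):print(z,onz(s,u,v,z),onz(d,ud,vd,z))
# rim ellipse wrist prediction
p=c["pose"]
yaw=np.radians(5)
for tilt in(0,2,4,6):
    t=np.radians(tilt);a=np.linspace(0,2*np.pi,181);L=np.c_[.076*np.cos(a),.076*np.sin(a),0*a+.017]-[.09,0,.05]
    Ry=np.array([[np.cos(t),0,-np.sin(t)],[0,1,0],[np.sin(t),0,np.cos(t)]])
    L=L@Ry.T; Rz=np.array([[np.cos(yaw),-np.sin(yaw),0],[np.sin(yaw),np.cos(yaw),0],[0,0,1]])
    W=L@Rz.T+[.546,-.0133,.1858]
    q=proj(c,W)/k; i=q[:,1].argmin();print(tilt,"top",q[i].round(), "at y=250:",sorted(q[np.abs(q[:,1]-250)<4][:,0].round()))
    q=proj(s,W);q=(q-[220,135])*10;print("  scene17",q.min(0).round(),q.max(0).round());
    q=proj(d,W);q=(q-[205,125])*[10,8];print("  side17",q.min(0).round(),q.max(0).round())
E
```

```text
0.16 [ 0.4219 -0.0175  0.16  ] [ 0.4314 -0.0289  0.16  ] [ 0.4368 -0.0396  0.16  ]
0.165 [ 0.4257 -0.0196  0.165 ] [ 0.4274 -0.0232  0.165 ] [ 0.4291 -0.0255  0.165 ]
0.17 [ 0.4295 -0.0217  0.17  ] [ 0.4234 -0.0175  0.17  ] [ 0.4214 -0.0114  0.17  ]
[ 0.42641168 -0.02069236  0.16667318]
265.2 165.0
252.3 163.5
[ 0.42483978 -0.02042532  0.16479689]
0.16 [ 0.4284 -0.0281  0.16  ] [ 0.4313 -0.0315  0.16  ]
0.165 [ 0.4244 -0.0224  0.165 ] [ 0.4237 -0.0175  0.165 ]
0.17 [ 0.4204 -0.0167  0.17  ] [ 0.4161 -0.0036  0.17  ]
0 top [653. 154.] at y=250: [np.float64(473.0), np.float64(478.0), np.float64(810.0)]
  scene17 [ 91. 149.] [625. 462.]
  side17 [119. 265.] [641. 393.]
2 top [646. 154.] at y=250: [np.float64(470.0), np.float64(797.0), np.float64(799.0)]
  scene17 [ 88. 153.] [620. 473.]
  side17 [116. 269.] [637. 404.]
4 top [639. 154.] at y=250: [np.float64(467.0), np.float64(786.0)]
  scene17 [ 84. 156.] [615. 485.]
  side17 [112. 273.] [632. 416.]
6 top [631. 154.] at y=250: [np.float64(463.0), np.float64(773.0), np.float64(774.0)]
  scene17 [ 81. 158.] [609. 496.]
  side17 [109. 276.] [626. 428.]
```

```bash
python3 -c "
from track import *
for i in range(3): tom(.167)
print(readout.get_state()['tcp_pos'],readout.get_state()['eef_rot'])
c=vision.get_calibration('wrist');print(c['pose'].round(3))
im=vision.capture('wrist');cv2.imwrite('pics/w18.png',cv2.resize(im,(800,600)))"
```

```text
scene 23.4 193 [257 157  16  16] [ 0.4258 -0.0209  0.167 ]
side 23.45 157 [246 156  13  14] [ 0.426  -0.0199  0.167 ]
scene 23.5 193 [257 157  16  16] [ 0.4258 -0.0209  0.167 ]
side 23.55 155 [246 156  13  14] [ 0.426  -0.0199  0.167 ]
scene 23.6 193 [257 157  16  16] [ 0.4258 -0.0209  0.167 ]
side 23.65 158 [246 156  13  14] [ 0.426  -0.0199  0.167 ]
[ 0.546154   -0.01320969  0.17011119] [-130.51904446   87.72506549   54.70772449]
[[-0.996  0.094  0.001  0.549]
 [-0.09  -0.953 -0.289 -0.088]
 [-0.026 -0.287  0.957  0.326]
 [ 0.     0.     0.     1.   ]]
```

View pics/w18.png

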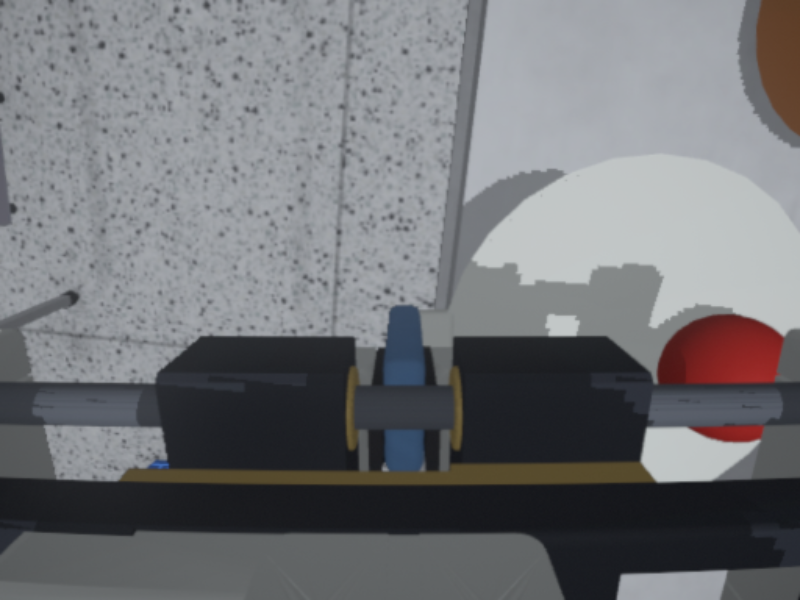

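The tomato is static at (0.4255, -0.0205), about 30 mm from the middle toward the robot. The rim fits say the plate is level within about 1–1.5°. I'll try a small pull toward the robot that starts briskly and dies out softly. That should shift the tomato toward the grip, and I'll check after it.

```bash
python3 -m handwheel '[[[-0.15,0,0,0],[-0.13,0,0,0],[-0.1,0,0,0],[-0.08,0,0,0],[-0.05,0,0,0],[-0.03,0,0,0],[-0.01,0,0,0]]]'; python3 -c "
from track import *
tom(.167);tom(.167)
st=readout.get_state();print(st['tcp_pos'],vision.get_calibration('wrist')['pose'][2])
im=vision.capture('scene')
cv2.imwrite('pics/scene19.png',cv2.resize(im[125:195,210:310],None,fx=8,fy=8,interpolation=cv2.INTER_CUBIC))
"
```

```text
time_s: 24.4
tcp_pos: [0.5217, -0.0132, 0.1703]
eef_rot: [-130.7, 87.7, 54.5]
contact_force: [0.2, 0.1, -2.3]
gripper_width: 0.0118
scene 24.45 194 [264 160  16  16] [ 0.402  -0.0211  0.167 ]
side 24.5 162 [253 156  13  16] [ 0.4041 -0.0212  0.167 ]
scene 24.55 193 [264 160  16  16] [ 0.402  -0.0211  0.167 ]
side 24.6 159 [253 156  13  16] [ 0.4041 -0.0212  0.167 ]
[ 0.52195257 -0.01323632  0.17019363] [-0.02590153 -0.28758218  0.95740566  0.3265456 ]
```

View pics/scene19.png

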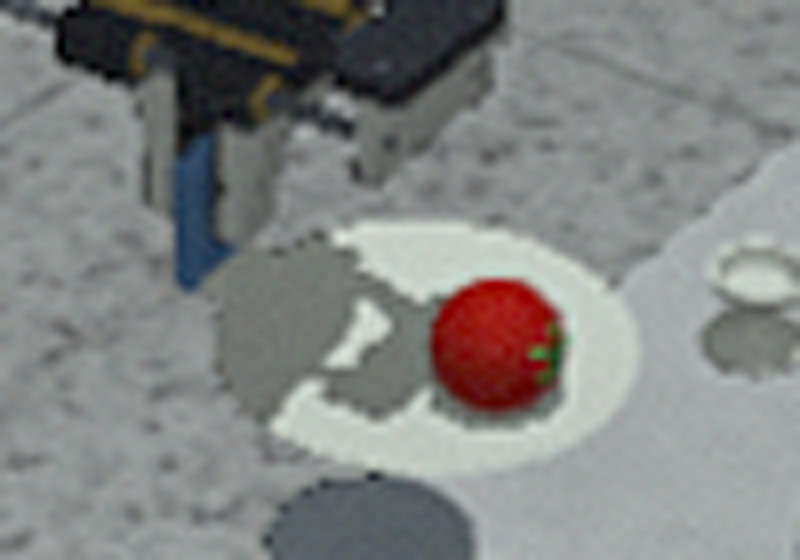

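The plate moved 24 mm and the tomato went with it, still about 29 mm off the middle. I'll go back toward +x with a gentle run-up and an abrupt stop, which should throw the tomato toward the grip, and check.

```bash
python3 -m handwheel '[[[0.03,0,0,0],[0.06,0,0,0],[0.09,0,0,0],[0.12,0,0,0],[0.16,0,0,0],[0.2,0,0,0],[0,0,0,0]]]'; python3 -c "
from track import *
for i in range(4): tom(.167)
st=readout.get_state();print(st['tcp_pos'],vision.get_calibration('wrist')['pose'][2])
"
```

```text
time_s: 25.35
tcp_pos: [0.5515, -0.0132, 0.17]
eef_rot: [-130.9, 87.7, 54.3]
contact_force: [0.8, -1.3, -3.2]
gripper_width: 0.0122
scene 25.4 185 [255 156  15  16] [ 0.4342 -0.0205  0.167 ]
side 25.45 151 [244 156  13  14] [ 0.431  -0.0171  0.167 ]
scene 25.5 191 [256 156  16  17] [ 0.4294 -0.0211  0.167 ]
side 25.55 152 [244 156  14  14] [ 0.4297 -0.0178  0.167 ]
scene 25.6 190 [256 156  15  17] [ 0.4305 -0.0203  0.167 ]
side 25.65 149 [244 156  14  14] [ 0.4297 -0.0178  0.167 ]
scene 25.7 187 [256 156  15  17] [ 0.4305 -0.0203  0.167 ]
side 25.75 152 [244 156  14  14] [ 0.4297 -0.0178  0.167 ]
[ 0.55012604 -0.01326187  0.17026717] [-0.02590105 -0.28757396  0.95740814  0.32657858]
```

A disturbed tomato settles back to the same spot 30 mm out. So the plate is slightly tilted: the tool leans 1.5° with its jaw axis down toward the robot, and the grip follows it. I'll set the plate back on the stand, release it, flip the gripper by a half turn so its lean reverses, and grip again.

```bash
python3 -m handwheel '[[[-0.02,0,-0.05,0],[-0.04,0,-0.12,0],[-0.03,0,-0.2,0],[-0.02,0,-0.25,0],[0,0,-0.25,0],[0,0,-0.25,0],[0,0,-0.2,0],[0,0,-0.15,0]]]'; python3 -m handwheel '[[[0,0,-0.12,0],[0,0,-0.1,0],[0,0,-0.05,0],[0,0,0,0],[0,0,0,0]]]'; python3 -c "
from track import *
st=readout.get_state();z=st['tcp_pos'][2];print(st['tcp_pos'],(np.array([.5461,-.0134,.0841])-st['tcp_pos'])/.04)
tom(.083+z-.0841)"
```

```text
time_s: 26.55
tcp_pos: [0.5446, -0.0133, 0.1063]
eef_rot: [-130.4, 87.7, 54.9]
contact_force: [-0.8, -0.4, -2.1]
gripper_width: 0.0116
time_s: 27.05
tcp_pos: [0.5446, -0.0134, 0.0937]
eef_rot: [-129.5, 87.8, 55.8]
contact_force: [0.4, 0.4, -2.1]
gripper_width: 0.0116
[ 0.54457062 -0.01337636  0.09367902] [ 0.0382344  -0.00059112 -0.23947544]
scene 27.1 176 [257 179  15  15] [ 0.4241 -0.0182  0.0926]
side 27.15 146 [246 181  13  14] [ 0.4229 -0.0145  0.0926]
```

```bash
python3 -m handwheel '[[[0.02,0,-0.06,0],[0.01,0,-0.06,0],[0,0,-0.06,0],[0,0,-0.03,0],[0,0,0,0],[0,0,0,0]]]'; python3 -m handwheel '[[[0,0,-0.03,0],[0,0,0,0],[0,0,0,0]]]'
```

```text
time_s: 27.75
tcp_pos: [0.5464, -0.0132, 0.0854]
eef_rot: [-131.1, 87.7, 54.2]
contact_force: [-0.3, -0.4, -1.3]
gripper_width: 0.0121
time_s: 28.05
tcp_pos: [0.5465, -0.0133, 0.0851]
eef_rot: [-131.6, 87.7, 53.7]
contact_force: [-0.2, -0.4, 0.9]
gripper_width: 0.012
```

```bash
python3 -m handwheel '[[[0,0,-0.03,0],[0,0,0,0],[0,0,0,0]]]' - 15;  python3 -m handwheel '[[[0,0,0,0],[0,0,0,0],[0,0,0,0]]]' - 4; python3 -m handwheel '[[[0,0,0,0],[0,0,0,0],[0,0,0,0],[0,0,0,0]]]' 34 10; python3 -c "
from track import *
print(readout.get_state()['eef_rot'])
tom(.083)
im=vision.capture('scene')
cv2.imwrite('pics/scene20.png',cv2.resize(im[125:225,200:320],None,fx=6,fy=6,interpolation=cv2.INTER_CUBIC))
"
```

```text
time_s: 28.35
tcp_pos: [0.5469, -0.0133, 0.0844]
eef_rot: [-132.6, 87.7, 52.7]
contact_force: [-0.3, -0.0, 3.3]
gripper_width: 0.0125
time_s: 28.65
tcp_pos: [0.547, -0.0133, 0.0841]
eef_rot: [-132.7, 87.7, 52.6]
contact_force: [0.2, 0.1, 1.1]
gripper_width: 0.0126
time_s: 29.05
tcp_pos: [0.5471, -0.0132, 0.0837]
eef_rot: [-132.7, 87.7, 52.6]
contact_force: [-0.9, 0.9, 0.6]
gripper_width: 0.0332
[-132.6904853    87.65999675   52.59662155]
scene 29.1 173 [256 181  15  15] [ 0.4278 -0.0186  0.083 ]
side 29.15 143 [245 183  13  15] [ 0.4275 -0.0168  0.083 ]
```

View pics/scene20.png

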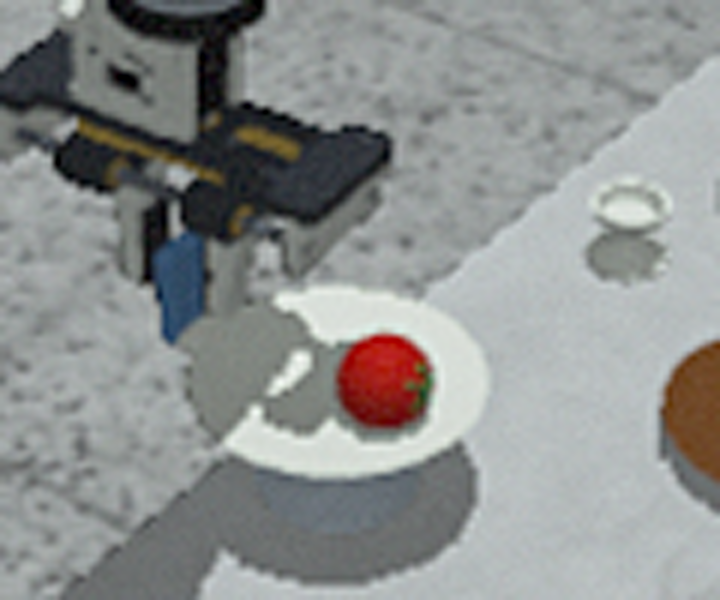

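```bash
python3 -m handwheel '[[[0,0,0.15,0],[0,0,0.3,0],[0,0,0.5,0],[0,0,0.6,0],[0,0,0.5,0],[0,0,0.2,0],[0,0,0,0]]]'; python3 -c "
from track import *
print(readout.get_state()['tcp_pos'],readout.get_state()['eef_rot'])
tom(.083)
im=vision.capture('scene')
cv2.imwrite('pics/scene21.png',cv2.resize(im[125:225,200:320],None,fx=6,fy=6,interpolation=cv2.INTER_CUBIC))
c=vision.get_calibration('wrist');np.savez('w21.npz',**c)
cv2.imwrite('pics/w21.png',cv2.resize(vision.capture('wrist'),(800,600)))
"
```

```text
time_s: 29.9
tcp_pos: [0.547, -0.0135, 0.1817]
eef_rot: [-135.0, 87.6, 50.3]
contact_force: [-0.6, -0.6, -0.3]
gripper_width: 0.0343
[ 0.5469632  -0.01353084  0.18168234] [-134.97616286   87.58915768   50.32592457]
scene 29.95 170 [256 181  15  15] [ 0.4278 -0.0186  0.083 ]
side 30.0 140 [245 184  13  14] [ 0.4256 -0.0134  0.083 ]
```

View pics/scene21.png

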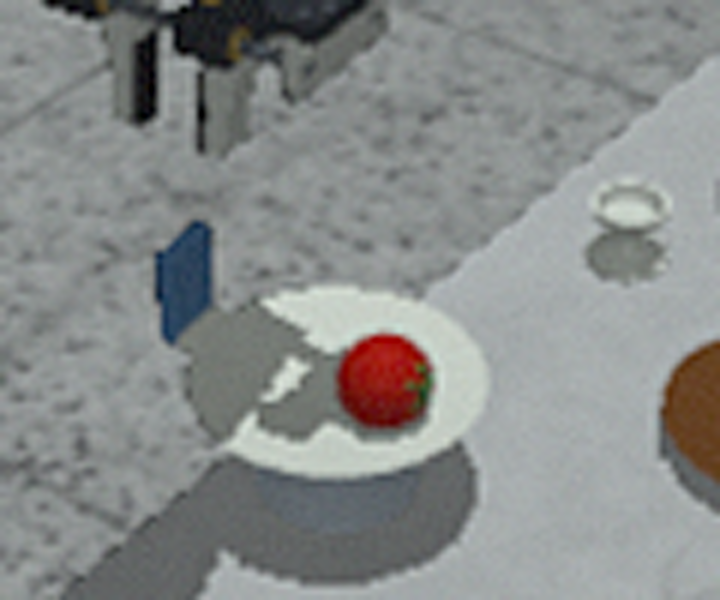

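View pics/w21.png

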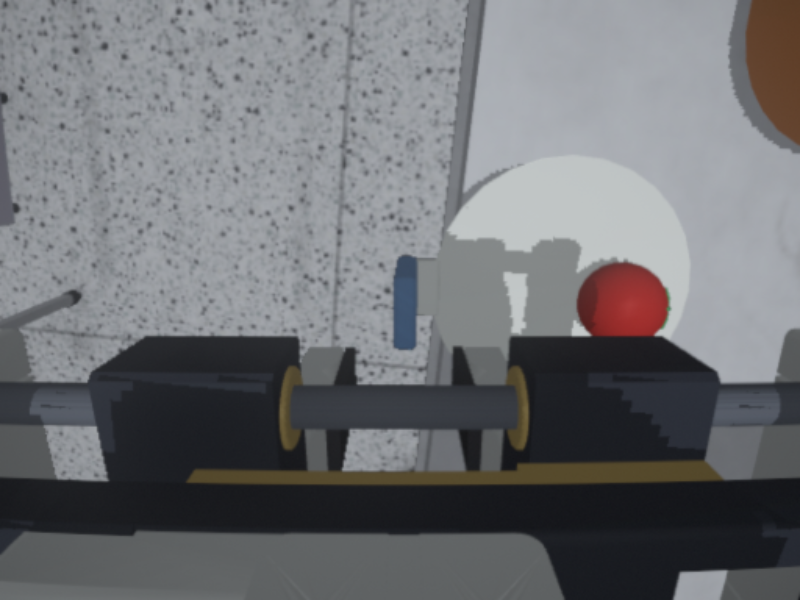

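On the level stand the tomato stays about 29 mm off the middle, so it does not roll back by itself. The plate is back exactly in place.

I'll use the half turn for this. At its midpoint I'll regrasp the tomato and put it in the middle. Then I'll finish the half turn and grip the plate again with the lean reversed.

```bash
python3 -m handwheel '[[[-0.1,0,0.1,1],[-0.15,0,0.1,1],[-0.2,0,0,1],[-0.2,0,0,1],[-0.2,0,0,1],[-0.2,0,0,1],[-0.2,0,0,1],[-0.2,0,0,1]]]' 66; python3 -m handwheel '[[[-0.2,0,0,1],[-0.2,0,0,1],[-0.2,0,0,1],[-0.2,0,0,1],[-0.2,0,0,1],[-0.2,0,0,1],[-0.1,0,0,1],[-0.1,0,0,1]]]'; python3 - <<'E'
from track import *
st=readout.get_state();print(st["tcp_pos"],st["joints"].round(1),180+st["joints"][0]+st["joints"][5])
s=vision.get_calibration("scene");im=cv2.imread("pics/s11raw.png")
for a,ce,bb in redc(im): print("s11",bb,onz(s,bb[0]+bb[2]/2-.5,bb[1]+bb[3]/2-.5,.083))
c=dict(np.load("w21.npz"));print("w21",onz(c,623*.64,305*.64,.083))
tom(.083)
print(vision.get_calibration('wrist')['pose'].round(3))
E
```

```text
time_s: 30.9
tcp_pos: [0.4813, -0.0149, 0.1771]
eef_rot: [-103.5, 88.0, 123.2]
contact_force: [-0.5, -0.3, 0.1]
gripper_width: 0.066
time_s: 31.7
tcp_pos: [0.4176, -0.0165, 0.1685]
eef_rot: [-87.3, 87.3, -179.0]
contact_force: [0.3, -0.2, -0.1]
gripper_width: 0.0662
[ 0.41760031 -0.01651181  0.16851461] [ 24.    0.4 -32.4  -1.2 -59.8  65. ] 268.98417733642276
s11 [248 176  15  15] [ 0.4606 -0.0233  0.083 ]
w21 [ 0.4258 -0.0202  0.083 ]
scene 31.75 161 [257 181  14  15] [ 0.4266 -0.0195  0.083 ]
side 31.8 119 [246 185  11  13] [ 0.4237 -0.0099  0.083 ]
[[-0.031  0.952  0.305  0.494]
 [-1.    -0.031 -0.007 -0.019]
 [ 0.003 -0.305  0.952  0.324]
 [ 0.     0.     0.     1.   ]]
```

```bash
python3 -m handwheel '[[[0.1,-0.04,-0.2,0.5],[0.03,-0.04,-0.4,0.5],[0,0,-0.5,0],[0,0,-0.4,0],[0,0,-0.3,0],[0,0,-0.15,0],[0,0,0,0],[0,0,0,0]]]'; python3 - <<'E'
from track import *
st=readout.get_state();print(st["tcp_pos"],(np.array([.425,-.0195,.078])-st['tcp_pos'])/.04,180+st["joints"][0]+st["joints"][5])
c=vision.get_calibration('wrist');print(c['pose'].round(3));np.savez('w22.npz',**c)
cv2.imwrite('pics/w22.png',cv2.resize(vision.capture('wrist'),(800,600)))
E
```

```text
time_s: 32.6
tcp_pos: [0.4229, -0.0203, 0.0853]
eef_rot: [-85.0, 87.0, -172.8]
contact_force: [0.1, -0.3, 0.9]
gripper_width: 0.0655
[ 0.42293115 -0.02030949  0.08529942] [ 0.05172122  0.0202372  -0.18248544] 273.05255994095995
[[ 0.039  0.95   0.308  0.5  ]
 [-0.999  0.036  0.017 -0.017]
 [ 0.005 -0.309  0.951  0.24 ]
 [ 0.     0.     0.     1.   ]]
```

View pics/w22.png

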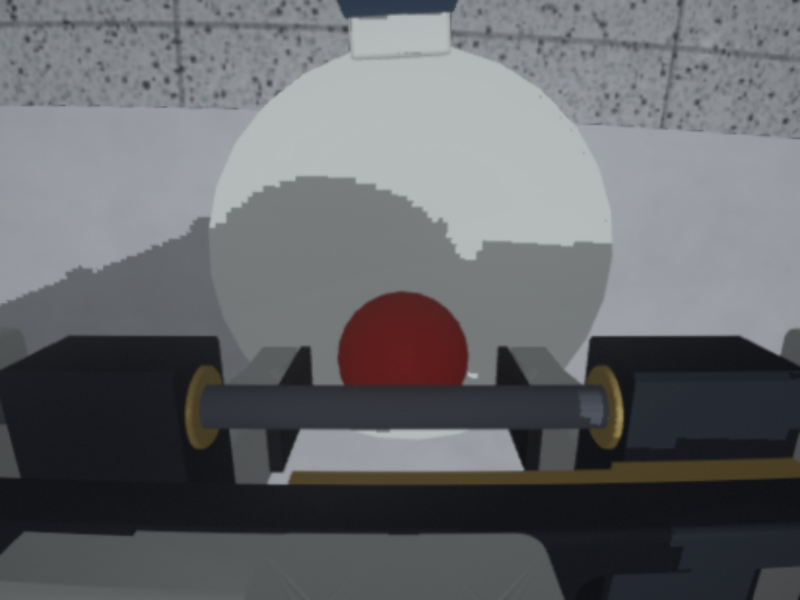

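```bash
python3 - <<'E'
from h import *
c=dict(np.load("w22.npz"));k=.64
for z in(.083,.085):print(onz(c,403*k,357*k,z))
# rim: left 209 right 612 at ~y240 ; top 47
q=[(209,240),(612,243),(225,170),(595,170),(280,90),(540,90),(400,45)]
from scipy.optimize import least_squares
P=np.array([onz(c,a*k,b*k,.067)[:2] for a,b in q]);f=least_squares(lambda t:np.hypot(*(P-t[:2]).T)-.076,[.45,-.02]);print(f.x,f.fun.round(4))
E
```

```text
[ 0.4268 -0.0202  0.083 ]
[ 0.4277 -0.0202  0.085 ]
[ 0.45582402 -0.02193251] [-0.0005 -0.0002 -0.0008 -0.001   0.0006  0.0003  0.0003]
```

```bash
python3 -m handwheel '[[[0.1,0,-0.1,0],[0.02,0,-0.1,0],[0,0,0,0],[0,0,0,0]]]'; python3 -m handwheel '[[[0,0,0,0],[0,0,0,0],[0,0,0,0],[0,0,0,0]]]' 35 6; python3 - <<'E'
from h import *
st=readout.get_state();print(st["tcp_pos"])
E
```

```text
time_s: 33.05
tcp_pos: [0.4295, -0.0198, 0.0782]
eef_rot: [-86.0, 87.2, -173.8]
contact_force: [0.1, 0.0, -0.9]
gripper_width: 0.0661
time_s: 33.45
tcp_pos: [0.4295, -0.0198, 0.0785]
eef_rot: [-86.2, 87.3, -174.0]
contact_force: [-0.7, 0.6, -0.8]
gripper_width: 0.0473
[ 0.42951385 -0.01979673  0.07848353]
```

```bash
python3 -m handwheel '[[[0,0,0.1,0],[0,0,0.05,0],[0.15,0,0,0],[0.2,-0.01,0,0],[0.2,-0.01,0,0],[0.12,0,0,0],[0,0,0,0],[0,0,0,0]]]'; python3 - <<'E'
from h import *
st=readout.get_state();print(st["tcp_pos"],(np.array([.4585,-.0207,.0785])-st['tcp_pos'])/.04)
c=vision.get_calibration('wrist');np.savez('w23.npz',**c)
cv2.imwrite('pics/w23.png',cv2.resize(vision.capture('wrist'),(800,600)))
E
```

```text
time_s: 34.25
tcp_pos: [0.4594, -0.0207, 0.0848]
eef_rot: [-86.2, 87.3, -173.9]
contact_force: [0.1, 1.0, -0.4]
gripper_width: 0.0475
[ 0.459426   -0.02066502  0.08484635] [-0.02314996 -0.00087449 -0.15865879]
```

View pics/w23.png

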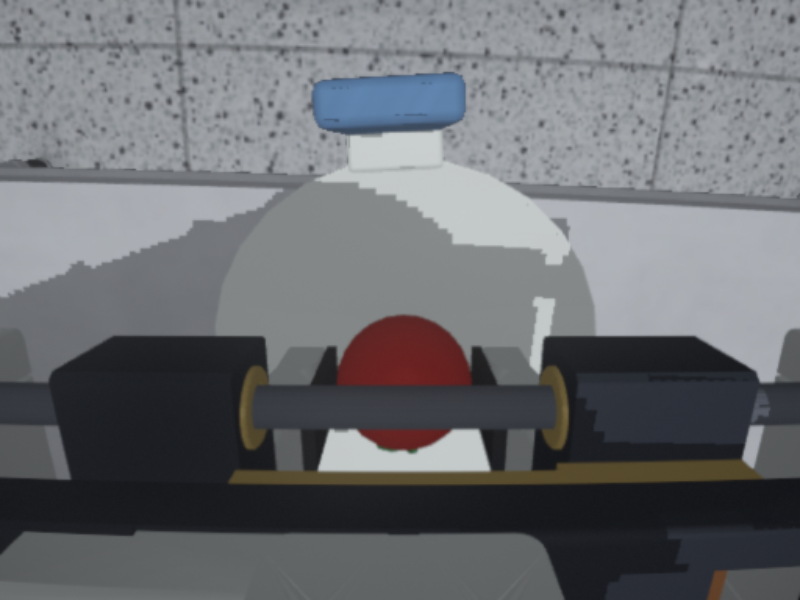

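```bash
python3 - <<'E'
from h import *
from scipy.optimize import least_squares
c=dict(np.load("w23.npz"));k=.64
print(onz(c,404*k,383*k,.0905))
q=[(216,300),(596,320),(240,245),(300,185),(500,180),(565,240)]
P=np.array([onz(c,a*k,b*k,.067)[:2] for a,b in q]);f=least_squares(lambda t:np.hypot(*(P-t[:2]).T)-.076,[.45,-.02]);print(f.x,f.fun.round(4))
g=np.array([onz(c,a*k,b*k,.117) for a,b in [(315,85),(464,75),(315,125),(464,120)]]);print(g,g.mean(0))
E
```

```text
[ 0.457  -0.0212  0.0905]
[ 0.45653794 -0.02150334] [ 0.0003  0.0004 -0.0003  0.0002  0.0001 -0.0005]
[[ 0.5495  0.004   0.117 ]
 [ 0.5531 -0.0316  0.117 ]
 [ 0.5403  0.0041  0.117 ]
 [ 0.5429 -0.0323  0.117 ]] [ 0.54645 -0.01395  0.117  ]
```

The tomato is over the middle, (0.457, -0.021) against (0.4565, -0.0215). I'll lower and release it.

```bash
python3 -m handwheel '[[[-0.01,0,-0.08,0],[0,0,-0.06,0],[0,0,0,0],[0,0,0,0]]]';python3 -m handwheel '[[[0,0,-0.04,0],[0,0,0,0],[0,0,0,0]]]'
```

```text
time_s: 34.7
tcp_pos: [0.4596, -0.0206, 0.0799]
eef_rot: [-85.8, 87.4, -173.5]
contact_force: [-0.5, 0.3, -0.5]
gripper_width: 0.0475
time_s: 35.0
tcp_pos: [0.4603, -0.0205, 0.0791]
eef_rot: [-85.5, 87.5, -173.2]
contact_force: [0.2, -0.9, 1.5]
gripper_width: 0.0472
```

```bash
python3 -m handwheel '[[[0,0,0,0],[0,0,0,0]]]' 52; python3 -m handwheel '[[[0,0,0,0],[0,0,0.1,0],[0,0,0.2,0],[0,0,0.4,0],[0,0,0.5,0],[0,0,0.5,0],[0,0,0.5,0],[0,0,0.3,0]]]' 62; python3 - <<'E'
from track import *
st=readout.get_state();print(st["tcp_pos"],st["eef_rot"],st["joints"].round(1))
c=vision.get_calibration('wrist');np.savez('w24.npz',**c)
cv2.imwrite('pics/w24.png',cv2.resize(vision.capture('wrist'),(800,600)))
E
```

```text
time_s: 35.2
tcp_pos: [0.4598, -0.0205, 0.0787]
eef_rot: [-85.7, 87.5, -173.3]
contact_force: [-0.2, -0.2, -0.0]
gripper_width: 0.0518
time_s: 36.0
tcp_pos: [0.4578, -0.0212, 0.1836]
eef_rot: [-84.6, 87.3, -172.3]
contact_force: [-0.3, 0.9, 0.3]
gripper_width: 0.0618
[ 0.4577709  -0.02124507  0.18360917] [ -84.6178919    87.26438471 -172.27928463] [ 21.5   3.6 -27.   -0.7 -62.1  71.2]
```

View pics/w24.png

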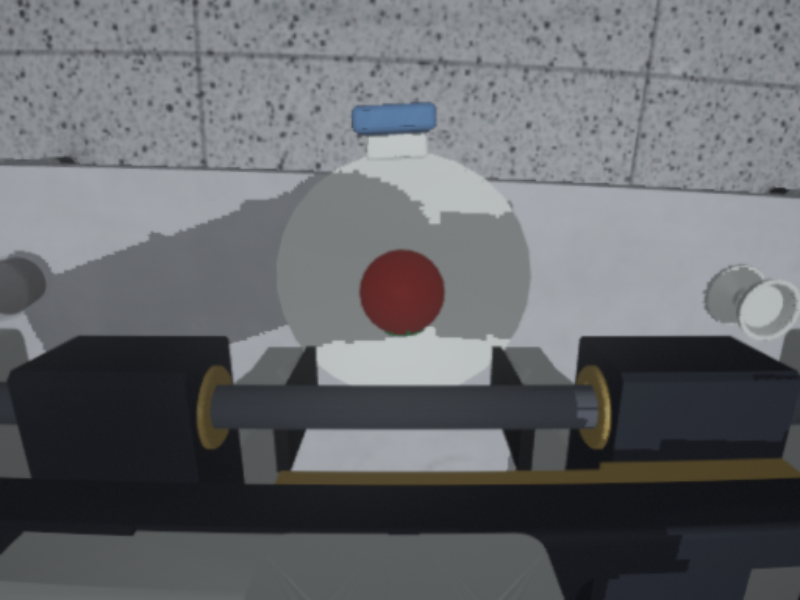

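The tomato lies in the middle of the plate. I'll finish the turn while moving over the grip.

```bash
python3 -m handwheel '[[[0.05,0.01,0,1],[0.12,0.01,0,1],[0.13,0.01,0,1],[0.13,0.01,0,1],[0.13,0.01,0,1],[0.13,0.01,0,1],[0.13,0.01,0,1],[0.13,0.01,0,1]]]' 34; python3 -m handwheel '[[[0.13,0.01,0,1],[0.13,0.01,0,1],[0.13,0.01,0,1],[0.13,0.01,0,1],[0.13,0.01,0,1],[0.13,0.01,0,1],[0.1,0.01,0,1],[0.08,0.01,0,1]]]';python3 -m handwheel '[[[0.05,0,0,1],[0,0,0,1],[0,0,0,0],[0,0,0,0]]]'; python3 - <<'E'
from track import *
st=readout.get_state();p=st["tcp_pos"];print((np.array([.5465,-.0137,.081])-p)/.04,st["joints"].round(1),180+st["joints"][0]+st["joints"][5])
c=vision.get_calibration('wrist');np.savez('w25.npz',**c);print(c['pose'].round(3))
cv2.imwrite('pics/w25.png',cv2.resize(vision.capture('wrist'),(800,600)))
E
```

```text
time_s: 36.85
tcp_pos: [0.4977, -0.0178, 0.1897]
eef_rot: [-85.1, 87.8, -131.3]
contact_force: [-0.7, -0.0, -0.1]
gripper_width: 0.0339
time_s: 37.65
tcp_pos: [0.5371, -0.0147, 0.1916]
eef_rot: [-84.8, 87.8, -89.3]
contact_force: [-0.5, -0.5, -0.3]
gripper_width: 0.034
time_s: 38.05
tcp_pos: [0.539, -0.0148, 0.1922]
eef_rot: [-84.9, 87.8, -79.0]
contact_force: [0.8, 0.1, -0.1]
gripper_width: 0.034
[ 0.18633942  0.02775009 -2.78119505] [ 20.9   9.  -20.8   2.5 -60.6 163.8] 364.66891260058003
[[ 0.995 -0.097 -0.034  0.53 ]
 [ 0.103  0.95   0.295  0.06 ]
 [ 0.003 -0.297  0.955  0.348]
 [ 0.     0.     0.     1.   ]]
```

View pics/w25.png

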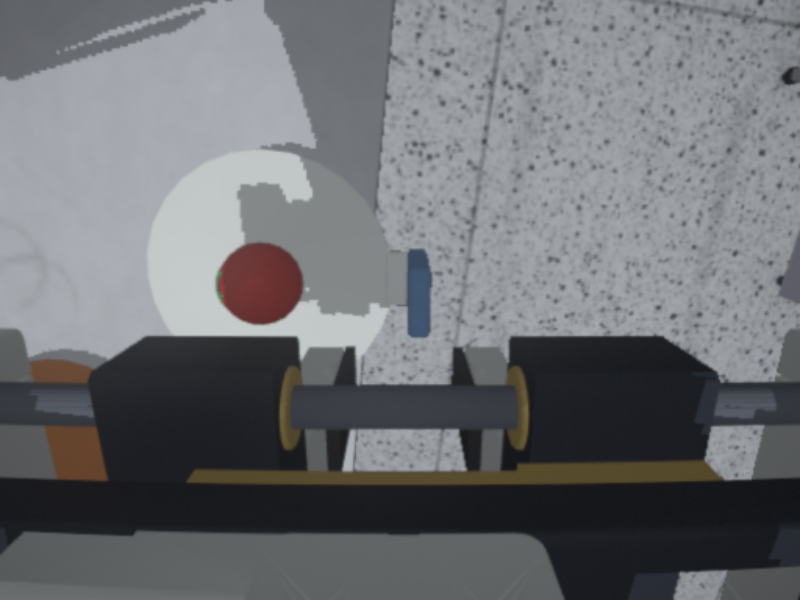

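The jaw axis is now level within 0.2°. I'll correct x and descend moderately.

```bash
python3 -m handwheel '[[[0.1,0.02,-0.1,0],[0.08,0.01,-0.2,0],[0,0,-0.3,0],[0,0,-0.3,0],[0,0,-0.3,0],[0,0,-0.2,0],[0,0,0,0],[0,0,0,0]]]'; python3 - <<'E'
from track import *
st=readout.get_state();p=st["tcp_pos"];print((np.array([.5465,-.0137,.081])-p)/.04,180+st["joints"][0]+st["joints"][5])
c=vision.get_calibration('wrist');print(c['pose'].round(3))
cv2.imwrite('pics/w26.png',cv2.resize(vision.capture('wrist'),(800,600)))
E
```

```text
time_s: 38.9
tcp_pos: [0.5454, -0.014, 0.1291]
eef_rot: [-90.7, 87.7, -85.0]
contact_force: [-0.4, 0.8, -0.1]
gripper_width: 0.0338
[ 0.02811539  0.00632911 -1.20295733] 363.97832882216676
[[ 0.995 -0.094 -0.029  0.538]
 [ 0.098  0.95   0.296  0.061]
 [-0.001 -0.298  0.955  0.285]
 [ 0.     0.     0.     1.   ]]
```

View pics/w26.png

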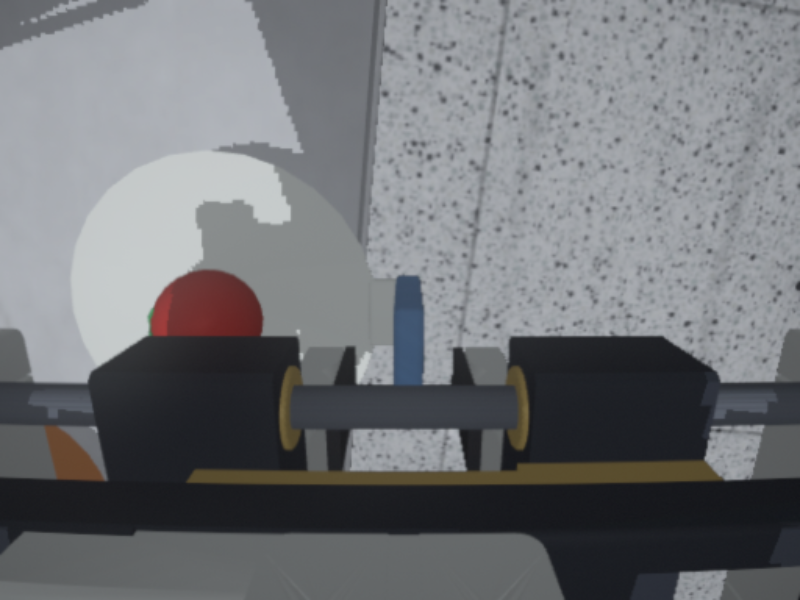

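The grip is centred between the fingers and the jaw tilt is about 0. I'll go down and grip.

```bash
python3 -m handwheel '[[[0.02,0,-0.2,0],[0.01,0,-0.35,0],[0,0,-0.3,0],[0,0,-0.2,0],[0,0,-0.05,0],[0,0,0,0],[0,0,0,0]]]'; python3 -m handwheel '[[[0,0,0,0],[0,0,0,0]]]' 16 10; python3 - <<'E'
from track import *
st=readout.get_state();p=st["tcp_pos"];print((np.array([.5465,-.0137,.081])-p)/.04,180+st["joints"][0]+st["joints"][5])
c=vision.get_calibration('wrist');print(c['pose'].round(3))
E
```

```text
time_s: 39.65
tcp_pos: [0.5481, -0.0136, 0.084]
eef_rot: [-85.0, 87.8, -79.3]
contact_force: [0.1, 0.2, 0.7]
gripper_width: 0.0342
time_s: 39.85
tcp_pos: [0.5486, -0.0134, 0.0848]
eef_rot: [-83.0, 87.8, -77.4]
contact_force: [-1.3, 0.2, 0.0]
gripper_width: 0.0232
[-0.05255807 -0.00784393 -0.09506543] 363.5658194926882
[[ 0.995 -0.093 -0.034  0.54 ]
 [ 0.098  0.95   0.295  0.062]
 [ 0.005 -0.297  0.955  0.241]
 [ 0.     0.     0.     1.   ]]
```

```bash
python3 -m handwheel '[[[-0.05,0,-0.1,0],[0,0,0,0]]]' 16 10; python3 -m handwheel '[[[0,0,0,0],[0,0,0,0]]]' 10 10;python3 -m handwheel '[[[0,0,0,0],[0,0,0,0]]]' 5 25; python3 -m handwheel '[[[0,0,0,0],[0,0,0,0],[0,0,0,0]]]' 0 58; python3 - <<'E'
from track import *
st=readout.get_state();p=st["tcp_pos"]
c=vision.get_calibration('wrist');print(c['pose'].round(3)[2]); np.savez('w27.npz',**c)
im=vision.capture('wrist');cv2.imwrite('pics/w27.png',cv2.resize(im,(800,600)));tom(.083)
E
```

```text
time_s: 40.05
tcp_pos: [0.5467, -0.0133, 0.0811]
eef_rot: [-81.2, 87.8, -75.6]
contact_force: [-0.0, -0.0, 0.2]
gripper_width: 0.0164
time_s: 40.25
tcp_pos: [0.5468, -0.0132, 0.0812]
eef_rot: [-80.8, 87.8, -75.1]
contact_force: [-0.0, 0.3, 0.9]
gripper_width: 0.0118
time_s: 40.45
tcp_pos: [0.5468, -0.013, 0.0815]
eef_rot: [-80.9, 87.8, -75.2]
contact_force: [-0.4, 0.8, 0.9]
gripper_width: 0.012
time_s: 40.75
tcp_pos: [0.5467, -0.0129, 0.0815]
eef_rot: [-80.9, 87.8, -75.3]
contact_force: [-0.2, 2.1, 1.1]
gripper_width: 0.012
[ 0.006 -0.296  0.955  0.237]
scene 40.85 159 [249 176  14  15] [ 0.4594 -0.0242  0.083 ]
side 40.9 133 [237 181  12  14] [ 0.4595 -0.0222  0.083 ]
```

View pics/w27.png

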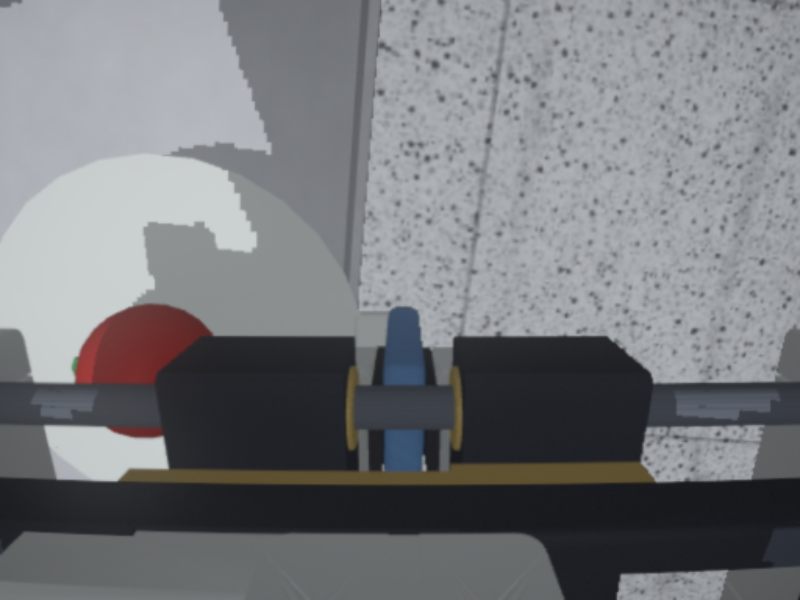

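The grip is firm, the tomato is centred and the jaw tilt is 0.35°. I'll lift a little and check.

```bash
python3 -m handwheel '[[[0,0,0.05,0],[0,0,0.1,0],[0,0,0.13,0],[0,0,0.13,0],[0,0,0.1,0],[0,0,0.05,0],[0,0,0,0]]]'; python3 - <<'E'
from track import *
z=readout.get_state()["tcp_pos"][2]; tom(.083+z-.0815);tom(.083+z-.0815)
print(vision.get_calibration('wrist')['pose'].round(3)[2])
E
```

```text
time_s: 41.6
tcp_pos: [0.5464, -0.0132, 0.1054]
eef_rot: [-81.5, 87.8, -75.8]
contact_force: [-0.2, 0.6, -2.8]
gripper_width: 0.0117
scene 41.65 166 [249 170  15  15] [ 0.4572 -0.0236  0.1069]
side 41.7 135 [237 173  12  15] [ 0.4595 -0.0225  0.1069]
scene 41.75 168 [249 170  15  15] [ 0.4572 -0.0236  0.1069]
side 41.8 135 [237 174  12  14] [ 0.4573 -0.0187  0.1069]
[ 0.005 -0.296  0.955  0.26 ]
```

The tomato stays put. I'll continue the lift.

```bash
python3 -m handwheel '[[[0,0,0.05,0],[0,0,0.12,0],[0,0,0.18,0],[0,0,0.2,0],[0,0,0.2,0],[0,0,0.2,0],[0,0,0.18,0],[0,0,0.12,0]]]';  python3 -m handwheel '[[[0,0,0.06,0],[0,0,0.02,0],[0,0,0,0]]]'; python3 - <<'E'
from track import *
z=readout.get_state()["tcp_pos"][2]; tom(.083+z-.0815);tom(.083+z-.0815)
print(vision.get_calibration('wrist')['pose'].round(3)[2], readout.get_state()["joints"].round(1))
im=vision.capture('side');cv2.imwrite('pics/side28.png',cv2.resize(im[110:210,170:300],None,fx=6,fy=6,interpolation=cv2.INTER_CUBIC))
E
```

```text
time_s: 42.6
tcp_pos: [0.5457, -0.0135, 0.1589]
eef_rot: [-84.0, 87.8, -78.3]
contact_force: [-0.2, -0.2, -2.2]
gripper_width: 0.0118
time_s: 42.9
tcp_pos: [0.546, -0.0133, 0.1633]
eef_rot: [-81.7, 87.8, -76.1]
contact_force: [-0.6, -0.0, -1.9]
gripper_width: 0.0117
scene 42.95 175 [249 153  15  16] [ 0.4582 -0.0245  0.1648]
side 43.0 137 [237 155  12  14] [ 0.4582 -0.0211  0.1648]
scene 43.05 174 [249 153  15  16] [ 0.4582 -0.0245  0.1648]
side 43.1 137 [237 155  12  14] [ 0.4582 -0.0211  0.1648]
[ 0.005 -0.296  0.955  0.319] [ 20.7  11.1 -22.3   2.6 -56.9 163.5]
```

View pics/side28.png

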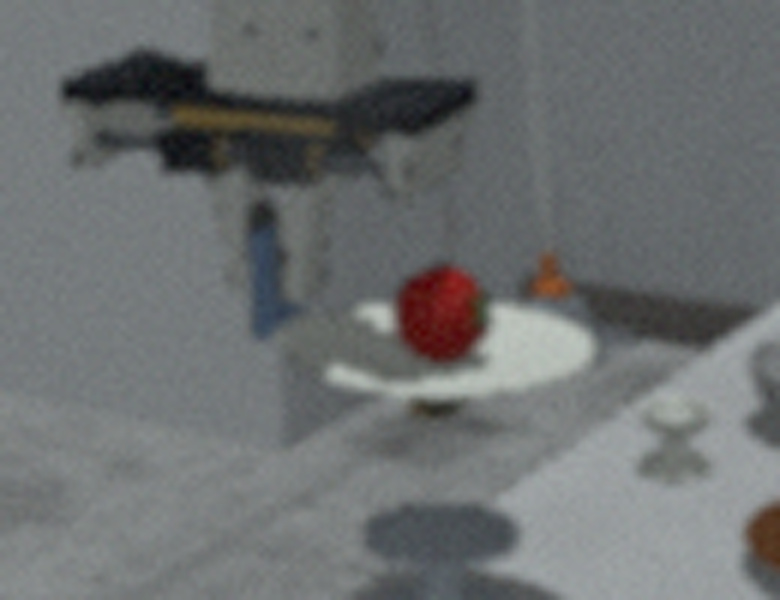

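The lift is clean and the tomato is centred. I'll work out the arc for the quarter turn to the bowl's side (-y), to be done in stages with checks.

```bash
python3 - <<'E'
import numpy as np
R=.0897;psi=5.3
d=[1,2,3,3.5]+[3.5]*20+[3,2,1]
s=psi
for a in d:
    if s<=-84.6:break
    n=max(s-a,-84.7)
    v=R*(np.array([np.cos(np.radians(n)),np.sin(np.radians(n))])-np.array([np.cos(np.radians(s)),np.sin(np.radians(s))]))/.04
    print(round(n,1),v.round(3),round((n-s)/5,2));s=n
print(.4565+R*np.cos(np.radians(-84.7)),-.0212+R*np.sin(np.radians(-84.7)))
E
```

```text
4.3 [ 0.003 -0.039] -0.2
2.3 [ 0.005 -0.078] -0.4
-0.7 [ 0.002 -0.117] -0.6
-4.2 [-0.006 -0.137] -0.7
-7.7 [-0.014 -0.136] -0.7
-11.2 [-0.022 -0.135] -0.7
-14.7 [-0.031 -0.133] -0.7
-18.2 [-0.039 -0.131] -0.7
-21.7 [-0.047 -0.129] -0.7
-25.2 [-0.055 -0.126] -0.7
-28.7 [-0.062 -0.122] -0.7
-32.2 [-0.069 -0.118] -0.7
-35.7 [-0.076 -0.114] -0.7
-39.2 [-0.083 -0.109] -0.7
-42.7 [-0.09  -0.103] -0.7
-46.2 [-0.096 -0.098] -0.7
-49.7 [-0.102 -0.092] -0.7
-53.2 [-0.107 -0.085] -0.7
-56.7 [-0.112 -0.079] -0.7
-60.2 [-0.117 -0.072] -0.7
-63.7 [-0.121 -0.064] -0.7
-67.2 [-0.125 -0.057] -0.7
-70.7 [-0.128 -0.049] -0.7
-74.2 [-0.131 -0.041] -0.7
-77.2 [-0.114 -0.029] -0.6
-79.2 [-0.077 -0.016] -0.4
-80.2 [-0.039 -0.007] -0.2
0.4647856416939566 -0.110516505427157
```

```bash
python3 -m handwheel '[[[0,-0.04,0,-0.2],[0,-0.08,0,-0.4],[0,-0.12,0,-0.6],[-0.01,-0.14,0,-0.7],[-0.01,-0.14,0,-0.7],[-0.02,-0.12,0,-0.6],[-0.02,-0.08,0,-0.4],[-0.01,-0.04,0,-0.2]]]'; python3 - <<'E'
from track import *
st=readout.get_state();p=st["tcp_pos"];c=vision.get_calibration('wrist')['pose']
psi=np.arctan2(c[1,0],c[0,0])-np.radians(.5);print("psi",np.degrees(psi),"centre",p[:2]-.0897*np.array([np.cos(psi),np.sin(psi)]),c[2].round(4),st["joints"].round(1))
z=p[2]; tom(.083+z-.0815)
E
```

```text
time_s: 43.95
tcp_pos: [0.5425, -0.0462, 0.162]
eef_rot: [-85.5, 87.8, -100.3]
contact_force: [-0.5, -0.3, -2.2]
gripper_width: 0.0118
psi -15.36545578149206 centre [ 0.45602909 -0.02243555] [ 0.0033 -0.2974  0.9548  0.3177] [ 17.2  11.5 -21.9   2.3 -57.7 146.7]
scene 44.0 168 [249 153  16  16] [ 0.4582 -0.0269  0.1635]
side 44.05 119 [237 156  12  13] [ 0.4579 -0.0206  0.1635]
```

The arc tracks well and the tomato has not moved. Next stage.

```bash
python3 -m handwheel '[[[-0.02,-0.06,0,-0.3],[-0.04,-0.11,0,-0.6],[-0.06,-0.145,0,-0.8],[-0.07,-0.14,0,-0.8],[-0.08,-0.135,0,-0.8],[-0.09,-0.13,0,-0.8],[-0.07,-0.09,0,-0.6],[-0.04,-0.045,0,-0.3]]]'; python3 - <<'E'
from track import *
st=readout.get_state();p=st["tcp_pos"];c=vision.get_calibration('wrist')['pose']
psi=np.arctan2(c[1,0],c[0,0])-np.radians(.5);print("psi",np.degrees(psi),"centre",p[:2]-.0897*np.array([np.cos(psi),np.sin(psi)]),c[2].round(4),st["joints"].round(1))
z=p[2]; tom(.083+z-.0815)
E
```

```text
time_s: 44.85
tcp_pos: [0.523, -0.0812, 0.1619]
eef_rot: [-85.5, 87.7, -126.5]
contact_force: [0.0, -0.6, -2.6]
gripper_width: 0.0118
psi -41.51214090446432 centre [ 0.45583507 -0.02174214] [ 0.0036 -0.2977  0.9547  0.3176] [ 13.5  10.6 -22.8   1.7 -58.3 124.6]
scene 44.9 164 [249 154  15  15] [ 0.4579 -0.0241  0.1634]
side 44.95 105 [237 156  13  14] [ 0.4543 -0.0173  0.1634]
```

```bash
python3 -m handwheel '[[[-0.04,-0.045,0,-0.3],[-0.08,-0.08,0,-0.6],[-0.1,-0.09,0,-0.7],[-0.11,-0.085,0,-0.7],[-0.11,-0.08,0,-0.7],[-0.12,-0.07,0,-0.7],[-0.1,-0.055,0,-0.6],[-0.05,-0.025,0,-0.3]]]'; python3 - <<'E'
from track import *
st=readout.get_state();p=st["tcp_pos"];c=vision.get_calibration('wrist')['pose']
psi=np.arctan2(c[1,0],c[0,0])-np.radians(.5);print("psi",np.degrees(psi),"centre",p[:2]-.0897*np.array([np.cos(psi),np.sin(psi)]),c[2].round(4),st["joints"].round(1))
z=p[2]; tom(.083+z-.0815)
E
```

```text
time_s: 45.75
tcp_pos: [0.494, -0.1022, 0.1618]
eef_rot: [-85.2, 87.7, -150.0]
contact_force: [0.3, 0.5, -2.7]
gripper_width: 0.0116
psi -65.29131806035421 centre [ 0.45654871 -0.02067033] [ 0.004  -0.2979  0.9546  0.3175] [ 11.3   8.7 -24.9   0.9 -58.6 103.5]
scene 45.8 165 [248 154  16  16] [ 0.4576 -0.0214  0.1633]
side 45.85 106 [236 156  14  14] [ 0.4557 -0.0169  0.1633]
```

```bash
python3 -m handwheel '[[[-0.05,-0.025,0,-0.3],[-0.11,-0.045,0,-0.6],[-0.13,-0.04,0,-0.7],[-0.13,-0.035,0,-0.7],[-0.115,-0.02,0,-0.6],[-0.09,-0.01,0,-0.45],[-0.05,-0.005,0,-0.25],[-0.02,0,0,-0.1]]]'; python3 -m handwheel '[[[0,0,0,0],[0,0,0,0]]]'; python3 - <<'E'
from track import *
st=readout.get_state();p=st["tcp_pos"];c=vision.get_calibration('wrist')['pose']
psi=np.arctan2(c[1,0],c[0,0])-np.radians(.5);print("psi",np.degrees(psi),"centre",p[:2]-.0897*np.array([np.cos(psi),np.sin(psi)]),c[2].round(4),st["joints"].round(1),st["qd"].round(2))
z=p[2]; tom(.083+z-.0815);tom(.083+z-.0815)
for n in("scene","side","wrist"):
    im=vision.capture(n)
    if n=="scene": im=cv2.resize(im[90:240,190:390],None,fx=4,fy=4,interpolation=cv2.INTER_CUBIC)
    elif n=="side": im=cv2.resize(im[100:220,170:330],None,fx=5,fy=5,interpolation=cv2.INTER_CUBIC)
    else: im=cv2.resize(im,(800,600))
    cv2.imwrite(f"pics/{n}29.png",im)
E
```

```text
time_s: 46.65
tcp_pos: [0.4659, -0.109, 0.1617]
eef_rot: [-84.7, 87.7, -168.6]
contact_force: [0.4, -0.6, -2.1]
gripper_width: 0.0118
time_s: 46.85
tcp_pos: [0.4662, -0.1089, 0.1617]
eef_rot: [-84.6, 87.7, -168.5]
contact_force: [-0.7, -0.0, -3.2]
gripper_width: 0.0119
psi -84.35419971958267 centre [ 0.4573277  -0.01964916] [ 0.0045 -0.2981  0.9545  0.3173] [ 10.5   6.5 -27.2   0.  -58.6  85.6] [ 0.09  0.09 -0.01  0.07 -0.02  0.04]
scene 46.9 164 [247 154  16  15] [ 0.4615 -0.0218  0.1632]
scene 47.0 163 [247 154  16  16] [ 0.46   -0.0198  0.1632]
```

View pics/scene29.png

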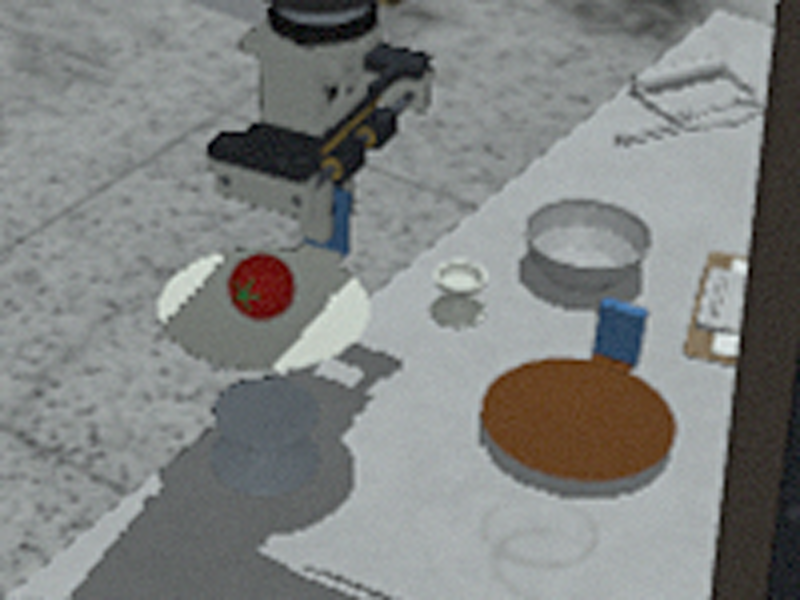

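View pics/side29.png

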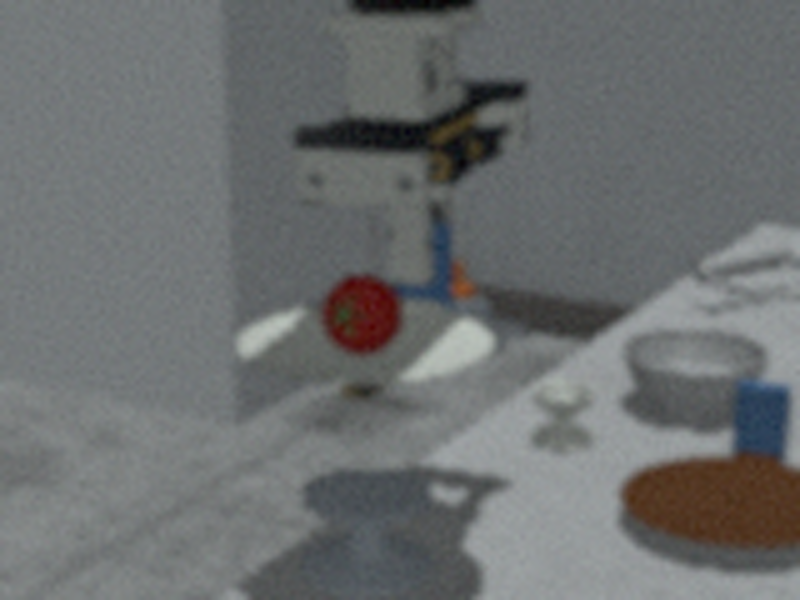

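View pics/wrist29.png

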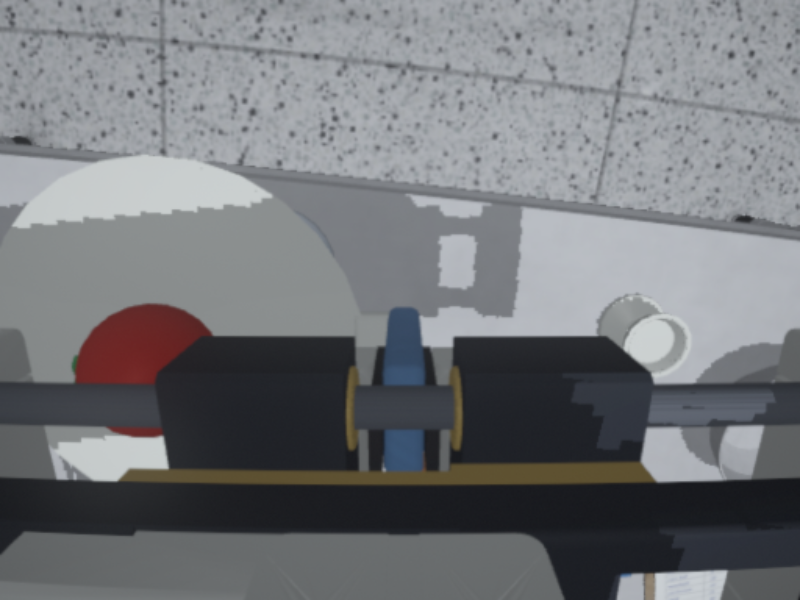

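The tomato sits where it sat in the wrist view before the lift, at (148,370), in the middle of the plate. The grip points toward the steel bowl, and the plate is level, still, and 8 cm up over the stand. I'm handing in.

```bash
python3 -c "
from plant import close_job
print(close_job())"
```

```text
the job is handed in; nothing more can be done
None
```

The job is handed in at about 47 s. The arm is holding the plate level over the stand with the tomato in its middle; no verdict was reported.

**What I did:**
- I moved the tomato from the egg cup to the middle of the plate and gripped and lifted the plate.
- On that first lift the gripper leaned about 1.5°, and the tomato rolled about 30 mm off the middle and stayed there. Two small jolts to roll it back did nothing.
- I set the plate back on its stand, put the tomato in the middle again, and gripped the plate with the gripper turned half round. With the jaws level within about 0.3°, I lifted 8 cm and turned about 90° to the steel bowl's side (-y).

**Last checks:**

| Check | Result |
|---|---|
| Turn from the start | about -89.8° |
| Plate centre | about 2 mm from the stand's axis |
| Lift | about 80 mm |
| Jaw axis | about 0.3° from level |
| Grip opening | 11.9 mm, set at 58 N |
| Tomato | within about 5 mm of the middle, not moving |

I never touched the steel bowl, timer or salt shaker. In the last pictures the bowl stood where it had been; I did not re-measure the timer and shaker at the end.

**What disagreed:** the tomato did not roll back from 30 mm even on the level stand, which does not fit the described 7° rise of the floor. Estimates of its position differed by 3 to 5 mm between cameras. In the last check only the scene camera's automatic detection picked it up; the wrist and side pictures agreed by eye.

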